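# Build the tiered canister carousel, full tin below and empty tin on top

## Robot

A 6-joint arm with a two-finger parallel gripper is mounted at the origin on the work surface. World frame = base frame: x ahead of the robot, y to its left, z up, the work surface at z = 0. Lengths are in m, angles in rad, forces in N, time in s.
With the tool pointing down it reaches from about 0.35 to 0.85 m from the base axis. Payload 8.1 kg.
Tool frame: the origin (TCP) lies midway between the tips of the shut fingers; the grasp point (between the pads) lies env.hold_point_z behind it (env.hold_point_z is the distance from the TCP to the grasp point, in m); z points along the fingers, y is the direction in which the jaws open and shut (so a half turn about z gives the same grasp; the last joint's range is limited). The gripper opens to 93 mm and grips with 3 to 60 N. Pads are 15 mm wide; open, the fingers measure 128 mm over their backs; the gripper's body (75 mm by 188 mm) begins 65 mm behind the grasp point.
Start: joints at [-1.256, 0.13, 1.488, -0, 1.523, -0.085], TCP at [0.234, -0.553, 0.195] pointing down, gripper open.
Joint ranges: [-2.96, 2.96], [-0.89, 2.26], [0.02, 2.5], [-1.34, 4.48], [0, 2.73], [-2.66, 2.66]. Speed limits (rad/s): [2.39, 2.39, 2.79, 3.14, 3.14, 3.14].

## Interface

Orientations are given as a unit quaternion [w, x, y, z].
In Python, from cell import env gives the robot as it stands.
- The arm moves only by the tool step_arm, never from a script. Its argument "steps" is a list of rows, each a list of 7 numbers: the shift along the tool's x, y, z in cm, then the turn, a rotation vector about the tool's x, y, z in rad, then the opening, from 0 (shut) to 1 (fully open). In form: [[x, y, z, rx, ry, rz, jaw], ...]. A call has exactly 8 rows; each row is the pose to reach, as a shift and turn from the pose commanded when the call began, along the tool's axes at that moment; what a row does not reach only later rows make up. A row lasts 1/10 s, in which the tool goes at most 50 mm and 8.59 degrees, less where a joint would pass 70% of its speed; a pose out of reach is approached as far as the arm can. A call with a gripper value outside its range is refused whole. The fingers move at their own pace and stop on an object; "newtons" is the grip in N (left out, the last holds). Time passes only in rows, so rows that repeat a pose let the fingers close, or fill a call up. It gives the time, the measured TCP pose, the force and the opening at its end, in the units of the state.
- env.observe(): the state, without advancing time (a new reading comes with each control period).
- env.grab_frame(name): name is "scene" or "top"; returns a dict with "pixels" (420x560x3 uint8, red, green, blue), "mtx" (3x3 intrinsics, pixels), "extrinsics" (4x4, takes a point from camera to world coordinates). Camera axes: x right, y down, z forward; pixel columns grow to the right and rows downward; lengths in m; the calibration is good to about 2 mm. A picture is of the moment at which its call begins. There is no depth.
- env.hand_in(): hands the job in, once; it reports no verdict.
The state is a dict: "time_s": time; "joint_pos": joint angles; "qd": joint speeds; "effort": joint torques, N m; "position": TCP position; "eef_rot": TCP orientation; "wrist_force": force on the tool from outside, world axes, zero at the start; "ft_torque": the same for the moment, N m; "width": finger opening in m.
Only numpy, scipy, OpenCV 4.12 (cv2) and the standard library are available. Lean on these libraries where they do the work, as an engineer would, in place of code of your own. Each camera call takes 0.05 s, during which the arm holds its last target. There are 200 camera calls.

## Task

Put the tiered carousel together: seat the tray that has posts on the lazy susan with all four corner holes home over the four posts, stand the full tin on it, then seat the other tray on that tray's four posts and stand the empty tin on top. The two tins look alike, so lift to find out which is the heavy, full one; keep them upright, and leave the ramekin, masher and spoon where they are.

Things in the scene. Friction and masses are not known exactly. Their poses are not given: they have to be found in the camera images.
- post_plane (a point): lazy susan, wooden disc 250 mm across, top 28 mm high, foot fixed. Four posts, diameter 20, at x +-85, y +-65 mm: flat shoulder 55 mm above the counter, then a tip, diameter 10, 18 mm high, tapering to 4. Point: on the axis at shoulder height; axes turn with the disc (stiff, 0.25 N m, stays put). A tray fits either way round: holes take the tips, underside rests on the shoulders
- lower_tray_handle (a point): lower tray, with posts, 0.55 kg. Wooden plate 200 x 160 mm (x, y), 8 mm thick, rim 8 mm higher, a 15 mm through hole in each corner at x +-85, y +-65 mm. Point: centre of its handle bar, 42 mm above the underside; steel bar 64 mm along x, 12 mm wide and high, over the tray's middle; z up. Over each hole a post, diameter 20, bored below for the tip: shoulder 100 mm above the underside, tip as on the lazy susan
- upper_tray_handle (a point): upper tray, no posts, 0.4 kg. Wooden plate 200 x 160 mm (x, y), 8 mm thick, rim 8 mm higher, a 15 mm through hole in each corner at x +-85, y +-65 mm. Point: centre of its handle bar, 42 mm above the underside; steel bar 64 mm along x, 12 mm wide and high, over the tray's middle; z up. Rests on the lower tray's shoulders, either way round
- canister_a_center (a point): tin at far left, 52 x 52 mm, 85 mm tall, metal with flush wooden lid. Point: its centre, 42.5 mm above its underside; z up, x and y square to its faces. The two tins look the same: one is full (0.4 to 0.52 kg), the other empty (0.14 kg); which one changes from start to start and shows only by lifting (contents may shift 2 mm inside)
- canister_b_center (a point): tin at far right, 52 x 52 mm, 85 mm tall, metal with flush wooden lid. Point: its centre, 42.5 mm above its underside; z up, x and y square to its faces. The two tins look the same: one is full (0.4 to 0.52 kg), the other empty (0.14 kg); which one changes from start to start and shows only by lifting (contents may shift 2 mm inside)
- ramekin: bystander: white ceramic ramekin, 84 mm across, 45 mm tall; origin at the centre of its underside
- masher: bystander: steel potato masher lying flat beyond the lazy susan, 215 mm long along its x, 85 mm wide; origin near its middle, at counter height
- spoon: bystander: bamboo spoon lying flat, 200 mm long along its x; origin on its underside
Things that resemble listed ones, but are neither listed nor needed, are in the scene too. Leave any orange look-alike of the part that bears canister_b_center alone.

How it is judged:
On the way, in this order (a step that is already met when the one before it is completed fails the run):
1. the tray with posts is fully seated on the lazy susan, all four holes over its posts (horizontal distance between lower_tray_handle and post_plane below 0.006 m and z of lower_tray_handle in the frame of post_plane between 0.0385 and 0.0445 m and angle between the x axis of lower_tray_handle and the x axis of post_plane, either way round below 0.05 rad and angle between lower_tray_handle's own z axis and vertical below 0.03 rad), for 0.2 s.
2. the full tin stands on the seated lower tray (all of step 1 and ((x of canister_a_center in the frame of lower_tray_handle between -0.08 and 0.08 m and y of canister_a_center in the frame of lower_tray_handle between -0.065 and 0.065 m and z of canister_a_center in the frame of lower_tray_handle between 0.0045 and 0.0125 m and angle between canister_a_center's own z axis and vertical below 0.06 rad and contact force between canister_a and lower_tray above 2.5 N) or (x of canister_b_center in the frame of lower_tray_handle between -0.08 and 0.08 m and y of canister_b_center in the frame of lower_tray_handle between -0.065 and 0.065 m and z of canister_b_center in the frame of lower_tray_handle between 0.0045 and 0.0125 m and angle between canister_b_center's own z axis and vertical below 0.06 rad and contact force between canister_b and lower_tray above 2.5 N))), for 0.2 s.
3. the other tray is fully seated on the lower tray's four posts, with the full tin between (all of step 2 and horizontal distance between upper_tray_handle and lower_tray_handle below 0.006 m and z of upper_tray_handle in the frame of lower_tray_handle between 0.0965 and 0.1025 m and angle between the x axis of upper_tray_handle and the x axis of lower_tray_handle, either way round below 0.05 rad and angle between upper_tray_handle's own z axis and vertical below 0.03 rad), for 0.2 s.
At the end, for the whole second after the job is handed in: Each tray rests on the shoulders beneath it (centred within 6 mm, full depth within 2.5 mm, in line within 0.05 rad, level within 0.03 rad); the full tin stands upright (0.06 rad) on the lower tray, the empty tin upright on the upper tray; all at rest (all of step 1 and horizontal distance between upper_tray_handle and lower_tray_handle below 0.006 m and z of upper_tray_handle in the frame of lower_tray_handle between 0.0965 and 0.1025 m and angle between the x axis of upper_tray_handle and the x axis of lower_tray_handle, either way round below 0.05 rad and angle between upper_tray_handle's own z axis and vertical below 0.03 rad and ((x of canister_a_center in the frame of lower_tray_handle between -0.08 and 0.08 m and y of canister_a_center in the frame of lower_tray_handle between -0.065 and 0.065 m and z of canister_a_center in the frame of lower_tray_handle between 0.0045 and 0.0125 m and angle between each of canister_a_center, canister_b_center's own z axis and vertical below 0.06 rad and contact force between canister_a and lower_tray above 2.5 N and x of canister_b_center in the frame of upper_tray_handle between -0.08 and 0.08 m and y of canister_b_center in the frame of upper_tray_handle between -0.065 and 0.065 m and z of canister_b_center in the frame of upper_tray_handle between 0.0045 and 0.0125 m and contact force between canister_b and upper_tray between 0.5 and 2.5 N) or (x of canister_b_center in the frame of lower_tray_handle between -0.08 and 0.08 m and y of canister_b_center in the frame of lower_tray_handle between -0.065 and 0.065 m and z of canister_b_center in the frame of lower_tray_handle between 0.0045 and 0.0125 m and angle between each of canister_b_center, canister_a_center's own z axis and vertical below 0.06 rad and contact force between canister_b and lower_tray above 2.5 N and x of canister_a_center in the frame of upper_tray_handle between -0.08 and 0.08 m and y of canister_a_center in the frame of upper_tray_handle between -0.065 and 0.065 m and z of canister_a_center in the frame of upper_tray_handle between 0.0045 and 0.0125 m and contact force between canister_a and upper_tray between 0.5 and 2.5 N)) and linear speed of each of lower_tray, upper_tray, canister_a, canister_b below 0.02 m/s); the robot touches nothing.
It fails at once if a tin is tipped over (angle between any of canister_a_center, canister_b_center's own z axis and vertical above 0.7 rad).
It fails at once if a bystander is shoved more than 30 mm (distance of any of ramekin, masher, spoon from where it was at the start of the episode above 0.03 m).
It also fails if it takes over 72 s, if anything falls off the work surface, if the arm or the gripper's body presses on something with over 40 N, if the wrist force passes 120 N, or if a joint passes its speed limit or range.

## Working session

There is one attempt and no reset: what is moved stays moved. The work goes in short steps, Python scripts to look and compute and a tool call to move; the robot and the scene stay as the last step left them, time stands still between calls to the robot, and variables do not carry over. Pictures are saved under pics/ and viewed, about 8 in all and at most 12, crops included, and the job is handed in when it is done.

Besides the shell and the picture viewer there is one more tool, called after "Call:" by a JSON object that holds its "fn" and its "kwargs", one argument or row to a line. step_arm: Moves the arm, as the interface text tells. Its arguments: {"type":"object","properties":{"steps":{"type":"array"},"newtons":{"type":"number"}},"required":["steps"]}

```bash
mkdir -p pics; ls
python3 - <<'E'
from cell import env
import cv2,numpy as np
print(env.observe(), env.hold_point_z)
for n in("scene","top"):
    f=env.grab_frame(n); cv2.imwrite(f"pics/{n}0.png",f["pixels"][:,:,::-1]); np.savez(f"{n}.npz",**f)
    print(n,f["mtx"].round(2).tolist(),f["extrinsics"].round(4).tolist())
E
```

```text
pics
{'time_s': 0.0, 'joint_pos': array([-1.25638883e+00,  1.31137733e-01,  1.48926668e+00,  4.62153935e-06,
        1.52300692e+00, -8.54099250e-02]), 'qd': array([ 0.00026608, -0.00160435, -0.00107556, -0.000529  , -0.0004646 ,
       -0.00117559]), 'effort': array([ 2.90943826e-04, -5.59846044e+01, -4.91755557e+01,  7.66564650e-02,
        3.55756888e-02, -1.40919219e-04]), 'position': array([ 0.23337748, -0.55208964,  0.19360841]), 'eef_rot': array([-9.03648350e-04,  9.80084328e-01,  1.98579667e-01, -1.01597927e-04]), 'wrist_force': array([-0.16392574,  0.27028165,  0.35866422]), 'ft_torque': array([ 0.04572863, -0.04610974, -0.0286472 ]), 'width': 0.0929643688877572} 0.0188
scene [[409.17, 0.0, 286.8], [0.0, 409.17, 210.28], [0.0, 0.0, 1.0]] [[0.3519, 0.6451, -0.6783, 1.3542], [0.936, -0.2492, 0.2485, -0.364], [-0.0087, -0.7223, -0.6915, 0.8694], [0.0, 0.0, 0.0, 1.0]]
top [[437.91, 0.0, 284.08], [0.0, 437.91, 202.22], [0.0, 0.0, 1.0]] [[-0.0185, -0.9964, 0.0833, 0.4712], [-0.9998, 0.019, 0.0048, -0.0732], [-0.0064, -0.0832, -0.9965, 1.3336], [0.0, 0.0, 0.0, 1.0]]
```

View pics/scene0.png

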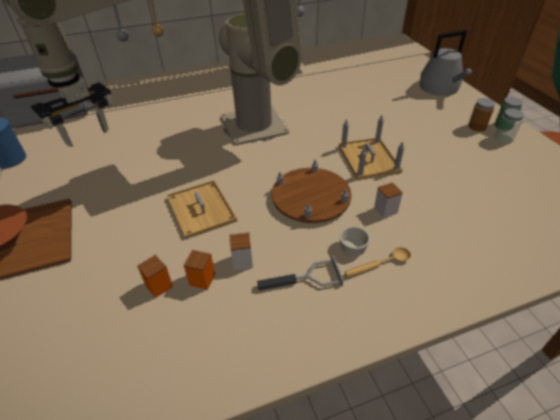

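View pics/top0.png

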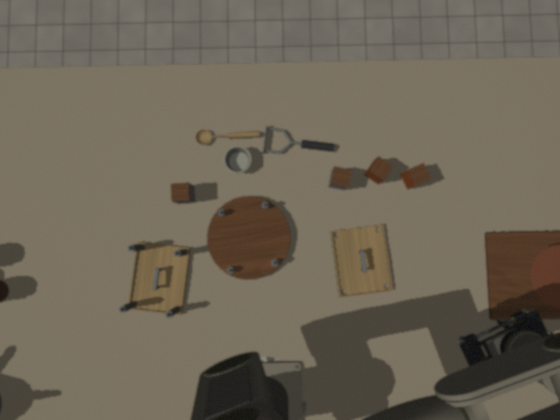

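The scene view shows the disc at (311,194), the post tray at (370,157), the plain tray at (200,208), and tins at (388,200) and (241,251), with orange look-alikes at (155,277) and (200,270). In the top view the disc is at (249,237), the post tray at (158,279), the plain tray at (362,261), and the tins at (180,192) and (341,178). I'll zoom in for point positions.

Run:
```python
import cv2
def c(n,x0,y0,w,h,s):
    im=cv2.imread(f"pics/{n}0.png")[y0:y0+h,x0:x0+w]; im=cv2.resize(im,None,fx=s,fy=s,interpolation=cv2.INTER_CUBIC)
    im=cv2.convertScaleAbs(im,alpha=1.5)
    for k in range(0,w,20): cv2.putText(im,str(x0+k),(k*s,8),0,.3,(255,255,0)); cv2.line(im,(k*s,10),(k*s,14),(255,255,0))
    for k in range(0,h,20): cv2.putText(im,str(y0+k),(0,k*s+3),0,.3,(255,255,0)); cv2.line(im,(22,k*s),(26,k*s),(255,255,0))
    cv2.imwrite(f"pics/{n}crop.png",im)
c("top",120,140,280,190,2.85 and 2)if 0 else None
c("top",120,160,200,150,4)
c("scene",240,110,180,130,4)
```

```text
(no output)
```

View pics/topcrop.png

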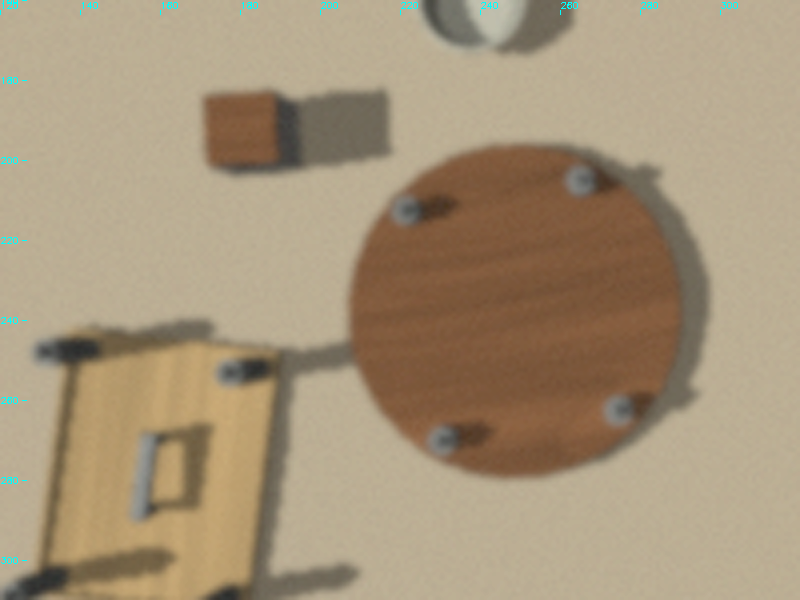

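View pics/scenecrop.png

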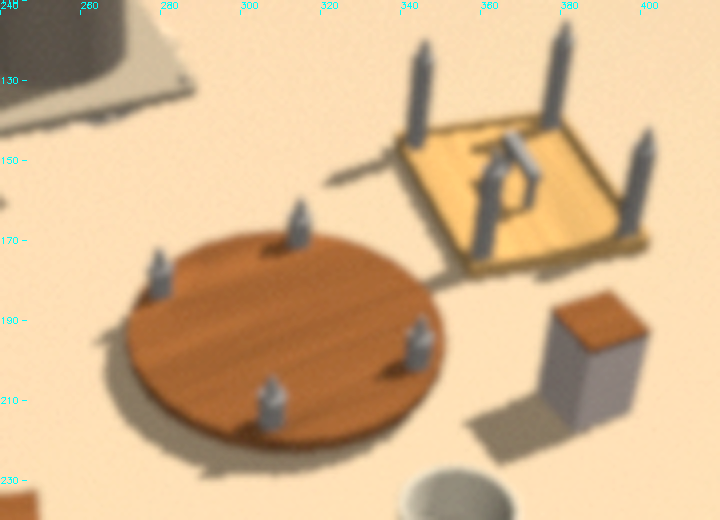

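The top crop shows the disc posts at about full-frame (265,205), (221,212), (231,269) and (275,262), and the post tray's handle bar running from (157,269) to (155,289). The scene crop shows the disc tips at about (315,160), (280,172), (345,189) and (308,204), and the tray tips at about (346,120), (381,116), (364,148) and (402,142).

```bash
cat > h.py <<'E'
import numpy as np,cv2
from scipy.spatial.transform import Rotation as R
def load(n): return dict(np.load(n+".npz"))
def cast(f,uv,z):
    uv=np.atleast_2d(np.array(uv,float)); K,T=f["mtx"],f["extrinsics"]
    d=np.c_[uv,np.ones(len(uv))]@np.linalg.inv(K).T@T[:3,:3].T
    o=T[:3,3]; return (o+d*((z-o[2])/d[:,2:]))[:,:2]
def proj(f,P):
    P=np.atleast_2d(P); T=f["extrinsics"]; c=(P-T[:3,3])@T[:3,:3]; q=c@f["mtx"].T; return q[:,:2]/q[:,2:]
def crop2px(p,x0,y0,s=4): p=np.array(p,float); return (p+.5)/s-.5+[x0,y0]
MOD=np.array([[85,65],[-85,65],[-85,-65],[85,-65]])/1000
def fit4(P):
    """4 corner points any order -> centre, yaw of the long side (mod pi), residual"""
    c=P.mean(0); a=np.arctan2(*(P-c).T[::-1]); P=P[np.argsort(a)]
    best=None
    for k in range(4):
        Q=np.roll(P,k,0)-c; H=MOD.T@Q; yaw=np.arctan2(H[0,1]-H[1,0],H[0,0]+H[1,1])
        Rm=np.array([[np.cos(yaw),-np.sin(yaw)],[np.sin(yaw),np.cos(yaw)]])
        r=np.sqrt((((MOD@Rm.T)-Q)**2).sum(1).mean())
        if best is None or r<best[2]: best=(c.round(4),round(float((yaw+np.pi/2)%np.pi-np.pi/2),4),round(float(r),4))
    return best
def blobs(mask,roi,amin=5):
    m=np.zeros(mask.shape,np.uint8); x0,y0,x1,y1=roi; m[y0:y1,x0:x1]=mask[y0:y1,x0:x1]
    n,l,s,c=cv2.connectedComponentsWithStats(m)
    return [(s[i,4],c[i].round(1),(l==i).astype(np.uint8)) for i in range(1,n) if s[i,4]>=amin]
E
python3 - <<'E'
from h import *
t,s=load("top"),load("scene")
dt=crop2px([[581,179],[405,209],[443,438],[619,408]],120,160)
print("disc top z.06",fit4(cast(t,dt,.06)))
ds=crop2px([[299,200],[159,250],[421,316],[271,377]],240,110)
print("disc scene z.072",fit4(cast(s,ds,.072)))
ls=crop2px([[425,42],[566,24],[497,152],[648,130]],240,110)
print("ltray scene",fit4(cast(s,ls,.117)))
def sat(f): return cv2.cvtColor(f["pixels"],cv2.COLOR_RGB2HSV)
H=sat(t)
# handle bars, top: grey light
bar=((H[...,1]<60)&(H[...,2]>80)).astype(np.uint8)
for nm,roi in(("lbar",(148,262,168,295)),("ubar",(350,240,376,280))):
    for a,c,m in blobs(bar,roi): 
        r=cv2.minAreaRect(cv2.findNonZero(m)); print(nm,a,c,cast(t,c,.048).round(4),r,[cast(t,p,.048)[0].round(3).tolist() for p in cv2.boxPoints(r)])
# disc circle
m=((H[...,1]>105)).astype(np.uint8)
for a,c,mm in blobs(m,(120,120,480,330),60):
    r=cv2.minAreaRect(cv2.findNonZero(mm)); print("sat",a,c,np.round(r[0]+r[1]+(r[2],),1),H[mm>0].mean(0).round())
    # as lid
    b=cast(t,cv2.boxPoints(r),.085); e=b[1]-b[0]; print("  lid",cast(t,c,.085).round(4),np.degrees(np.arctan2(e[1],e[0])).round(1),np.linalg.norm(e).round(3),np.linalg.norm(b[2]-b[1]).round(3))
E
```

```text
disc top z.06 (array([0.4796, 0.0405]), 0.152, 0.0011)
disc scene z.072 (array([0.4752, 0.0386]), 0.1587, 0.0015)
ltray scene (array([0.3615, 0.3078]), -0.1291, 0.0016)
lbar 85 [155.3 278.5] [[0.3632 0.3116]] ((155.34652709960938, 278.53466796875), (4.378163814544678, 21.293794631958008), 5.710593223571777) [[0.333, 0.321], [0.394, 0.315], [0.393, 0.302], [0.332, 0.308]]
ubar 98 [362.9 260.6] [[ 0.4038 -0.2932]] ((362.9189147949219, 260.5135192871094), (21.371868133544922, 4.93196964263916), 80.53767395019531) [[0.434, -0.282], [0.436, -0.296], [0.375, -0.304], [0.373, -0.29]]
sat 419 [378.3 170.2] [378.1 170.1  19.1  23.3  33.7] [ 13. 139.  82.]
  lid [[ 0.6627 -0.3398]] -35.1 0.068 0.055
sat 435 [414.9 175.9] [414.8 175.7  17.6  26.3  66. ] [ 12. 142.  85.]
  lid [[ 0.6442 -0.444 ]] -67.1 0.076 0.05
sat 270 [341.2 176.5] [341.  176.3  16.6  16.4   9.5] [ 13. 131.  84.]
  lid [[ 0.6466 -0.2327]] -11.0 0.048 0.048
sat 280 [180. 192.] [180. 192.  16.  16.  90.] [ 13. 131.  84.]
  lid [[0.6107 0.231 ]] -91.1 0.046 0.046
sat 5008 [248.4 237.4] [248.5 237.5  81.   81.   90. ] [ 13. 133.  84.]
  lid [[0.4771 0.0361]] -91.1 0.232 0.229
```

```bash
cat > go.py <<'E'
import sys,numpy as np
from cell import env
from scipy.spatial.transform import Rotation as R
# args: repeated x,y,z,phi ; chained: each printed from the preceding pose
def main(ts):
    s=env.observe(); p=s["position"]; r=R.from_quat(np.roll(s["eef_rot"],-1)); M=r.as_matrix()
    print("t",round(s["time_s"],2),"p",p.round(4),"phi",round(np.arctan2(M[1,0],M[0,0]),4),"q",s["joint_pos"].round(2),"F",s["wrist_force"].round(2),"w",round(s["width"],4))
    for t in ts:
        t=np.array(list(map(float,t.split(","))))
        g=R.from_euler("z",t[3])*R.from_matrix(np.diag([1,-1,-1]))
        print(t,"cm",(r.inv().apply(t[:3]-p)*100).round(2),"rv",(r.inv()*g).as_rotvec().round(3))
        p,r=t[:3],g
main(sys.argv[1:])
E
python3 go.py .43,-.2,.2,.1 .42,.2,.2,-.12 .3625,.3095,.11,-.12 .3625,.3095,.0225,-.12
```

```text
t 0.1 p [ 0.2334 -0.5522  0.1937] phi 0.3997 q [-1.26  0.13  1.49 -0.    1.52 -0.09] F [ 0.13 -0.08  0.48] w 0.0928
[ 0.43 -0.2   0.2   0.1 ] cm [ 31.82 -24.79  -0.58] rv [-0.002  0.     0.3  ]
[ 0.42  0.2   0.2  -0.12] cm [  3.  -39.9   0. ] rv [0.   0.   0.22]
[ 0.3625  0.3095  0.11   -0.12  ] cm [ -7.02 -10.18   9.  ] rv [0. 0. 0.]
[ 0.3625  0.3095  0.0225 -0.12  ] cm [0.   0.   8.75] rv [0. 0. 0.]
```

Call:
{"fn": "step_arm", "kwargs": {
  "steps": [
    [31.8,-24.8,-0.6,0,0,0.3,1],
    [31.8,-24.8,-0.6,0,0,0.3,1],
    [31.8,-24.8,-0.6,0,0,0.3,1],
    [31.8,-24.8,-0.6,0,0,0.3,1],
    [31.8,-24.8,-0.6,0,0,0.3,1],
    [31.8,-24.8,-0.6,0,0,0.3,1],
    [31.8,-24.8,-0.6,0,0,0.3,0.7],
    [31.8,-24.8,-0.6,0,0,0.3,0.7]
  ]
}}

```text
time_s: 0.9
position: [0.4285, -0.2017, 0.2004]
eef_rot: [-0.0, 0.999, 0.05, -0.0]
wrist_force: [0.8, -0.1, 0.9]
width: 0.0814
```

Call:
{"fn": "step_arm", "kwargs": {
  "steps": [
    [3,-39.9,0,0,0,0.22,0.7],
    [3,-39.9,0,0,0,0.22,0.7],
    [3,-39.9,0,0,0,0.22,0.7],
    [3,-39.9,0,0,0,0.22,0.7],
    [3,-39.9,0,0,0,0.22,0.7],
    [3,-39.9,0,0,0,0.22,0.7],
    [3,-39.9,0,0,0,0.22,0.6],
    [3,-39.9,0,0,0,0.22,0.6]
  ]
}}

```text
time_s: 1.7
position: [0.4176, 0.1934, 0.2005]
eef_rot: [0.0, 0.998, -0.06, 0.0]
wrist_force: [1.0, 0.3, 0.5]
width: 0.0567
```

```bash
python3 go.py .3625,.3095,.16,-.12 .3625,.3095,.0225,-.12
```

```text
t 1.7 p [0.4176 0.1934 0.2005] phi -0.12 q [ 0.32 -0.26  1.85 -0.    1.55  2.01] F [1.03 0.34 0.49] w 0.0567
[ 0.3625  0.3095  0.16   -0.12  ] cm [ -6.87 -10.86   4.04] rv [ 0. -0. -0.]
[ 0.3625  0.3095  0.0225 -0.12  ] cm [ 0.    0.   13.75] rv [0. 0. 0.]
```

Call:
{"fn": "step_arm", "kwargs": {
  "steps": [
    [-7,-10.2,1,0,0,0,0.6],
    [-7,-10.2,2,0,0,0,0.6],
    [-7,-10.2,4,0,0,0,0.6],
    [-7,-10.2,7,0,0,0,0.6],
    [-7,-10.2,9,0,0,0,0.6],
    [-7,-10.2,9,0,0,0,0.6],
    [-7,-10.2,9,0,0,0,0.6],
    [-7,-10.2,9,0,0,0,0.6]
  ]
}}

```text
time_s: 2.5
position: [0.3621, 0.3014, 0.1121]
eef_rot: [-0.001, 0.998, -0.06, 0.001]
wrist_force: [0.6, -0.2, -0.4]
width: 0.0558
```

```bash
python3 go.py .3625,.3095,.0225,-.12
python3 - <<'E'
from cell import env
import cv2,numpy as np
for n in("scene","top"):
    f=env.grab_frame(n); np.savez(f"{n}1.npz",**f)
    x0,y0=(280,60) if n=="scene" else (110,200)
    im=cv2.resize(f["pixels"][y0:y0+140,x0:x0+100,::-1],None,fx=4,fy=4,interpolation=cv2.INTER_CUBIC); 
    globals()[n]=cv2.convertScaleAbs(im,alpha=1.5)
cv2.imwrite("pics/hover.png",np.hstack([scene,top]))
E
```

```text
t 2.5 p [0.3621 0.3014 0.1121] phi -0.1207 q [ 0.59 -0.17  1.94  0.    1.37  2.28] F [ 0.56 -0.16 -0.42] w 0.0558
[ 0.3625  0.3095  0.0225 -0.12  ] cm [-0.07 -0.8   8.97] rv [-0.001 -0.002 -0.001]
```

View pics/hover.png

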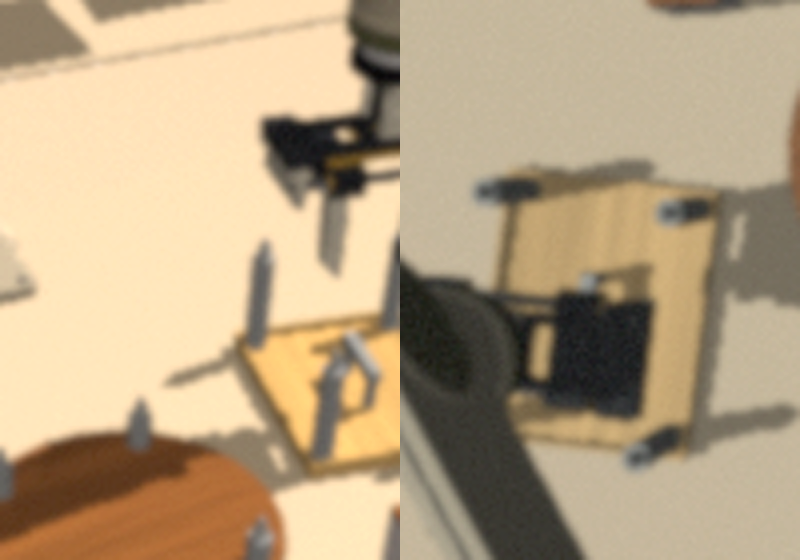

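The gripper hovers over the post tray with the handle end visible at crop (588,282). The jaws are aligned but about 8 mm short in y. I'll correct that, then descend.

Call:
{"fn": "step_arm", "kwargs": {
  "steps": [
    [-0.1,-0.8,0,0,0,0,0.6],
    [-0.1,-0.8,2.5,0,0,0,0.6],
    [-0.1,-0.8,5.5,0,0,0,0.6],
    [-0.1,-0.8,8,0,0,0,0.6],
    [-0.1,-0.8,9,0,0,0,0.6],
    [-0.1,-0.8,9,0,0,0,0.6],
    [-0.1,-0.8,9,0,0,0,0],
    [-0.1,-0.8,9,0,0,0,0]
  ],
  "newtons": 45
}}

```text
time_s: 3.4
position: [0.3623, 0.31, 0.0224]
eef_rot: [-0.001, 0.998, -0.06, 0.001]
wrist_force: [1.3, -0.0, 0.1]
width: 0.044
```

Call:
{"fn": "step_arm", "kwargs": {
  "steps": [
    [0,0,0,0,0,0,0],
    [0,0,0,0,0,0,0],
    [0,0,0,0,0,0,0],
    [0,0,-0.5,0,0,0,0],
    [0,0,-2,0,0,0,0],
    [0,0,-4,0,0,0,0],
    [0,0,-7,0,0,0,0],
    [0,0,-10,0,0,0,0]
  ]
}}

```text
time_s: 4.2
position: [0.3606, 0.3088, 0.1216]
eef_rot: [0.0, 0.998, -0.06, -0.0]
wrist_force: [0.4, 0.3, -0.2]
width: 0.0005
```

```bash
python3 go.py .477,.0395,.12,.155
```

```text
t 4.2 p [0.3606 0.3088 0.1216] phi -0.1202 q [ 0.6  -0.17  1.92  0.    1.39  2.29] F [ 0.4   0.29 -0.19] w 0.0005
[0.477  0.0395 0.12   0.155 ] cm [14.78 25.34  0.16] rv [ 0.     0.001 -0.275]
```

The fingers closed late, since they move at only about 0.08 m/s. I'll check that the tray hasn't moved and retry.

Call:
{"fn": "step_arm", "kwargs": {
  "steps": [
    [0.2,-0.1,-2,0,0,0,0.5],
    [0.2,-0.1,-2,0,0,0,0.5],
    [0.2,-0.1,-2,0,0,0,0.5],
    [0.2,-0.1,-2,0,0,0,0.5],
    [0.2,-0.1,-2,0,0,0,0.5],
    [0.2,-0.1,-2,0,0,0,0.5],
    [0.2,-0.1,-2,0,0,0,0.5],
    [0.2,-0.1,-2,0,0,0,0.5]
  ]
}}

```text
time_s: 5.0
position: [0.363, 0.3097, 0.1403]
eef_rot: [0.0, 0.998, -0.06, -0.0]
wrist_force: [-0.4, -0.6, 0.1]
width: 0.0464
```

```bash
python3 go.py .3625,.3095,.0225,-.12
python3 - <<'E'
from cell import env
from h import *
f=env.grab_frame("scene"); np.savez("scene2.npz",**f)
a,b=load("scene")["pixels"],f["pixels"]
# drift of the four posts by template match
for u,v in((345,130),(380,125),(361,158),(399,150)):
    t=a[v-14:v+14,u-8:u+8]; w=b[v-24:v+24,u-18:u+18]; r=cv2.matchTemplate(w,t,cv2.TM_CCOEFF_NORMED); _,m,_,l=cv2.minMaxLoc(r); print(l[0]-10,l[1]-10,round(m,2))
im=cv2.resize(b[60:220,260:420,::-1],None,fx=3,fy=3); cv2.imwrite("pics/retry.png",im)
E
```

```text
t 5.0 p [0.363  0.3097 0.1403] phi -0.1203 q [ 0.6  -0.18  1.89 -0.    1.43  2.29] F [-0.43 -0.55  0.15] w 0.0464
[ 0.3625  0.3095  0.0225 -0.12  ] cm [-0.05  0.02 11.78] rv [ 0.  0. -0.]
0 0 1.0
-1 4 0.8
0 0 1.0
0 0 1.0
```

Three posts match exactly, and the fourth is hidden by the gripper. The tray hasn't moved, so I'll grasp again.

Call:
{"fn": "step_arm", "kwargs": {
  "steps": [
    [0,0,3,0,0,0,0.4],
    [0,0,6.5,0,0,0,0.4],
    [0,0,10,0,0,0,0.4],
    [0,0,11.7,0,0,0,0.4],
    [0,0,11.7,0,0,0,0],
    [0,0,11.7,0,0,0,0],
    [0,0,11.7,0,0,0,0],
    [0,0,11.7,0,0,0,0]
  ],
  "newtons": 45
}}

```text
time_s: 5.85
position: [0.3644, 0.3107, 0.0253]
eef_rot: [-0.001, 0.998, -0.06, 0.001]
wrist_force: [0.4, 0.1, -1.0]
width: 0.0099
```

Call:
{"fn": "step_arm", "kwargs": {
  "steps": [
    [0,0,0,0,0,0,0],
    [0,0,0,0,0,0,0],
    [0,0,0,0,0,0,0],
    [0,0,0,0,0,0,0],
    [0,0,-0.5,0,0,0,0],
    [0,0,-1,0,0,0,0],
    [0,0,-1.5,0,0,0,0],
    [0,0,-2,0,0,0,0]
  ]
}}

```text
time_s: 6.65
position: [0.3631, 0.3098, 0.044]
eef_rot: [-0.0, 0.998, -0.06, 0.0]
wrist_force: [-0.4, 0.7, 0.4]
width: 0.0005
```

```bash
python3 go.py .3625,.3095,.14,-.12 .477,.0395,.14,.155
```

```text
t 6.65 p [0.3631 0.3098 0.044 ] phi -0.1202 q [ 0.6  -0.07  1.98  0.    1.23  2.29] F [-0.36  0.66  0.45] w 0.0005
[ 0.3625  0.3095  0.14   -0.12  ] cm [-0.06  0.04 -9.6 ] rv [-0.  0. -0.]
[0.477  0.0395 0.14   0.155 ] cm [14.6  25.44  0.  ] rv [ 0.     0.    -0.275]
```

Run:
```python
from cell import env
import cv2,numpy as np
for n in("scene","top"):
    f=env.grab_frame(n); np.savez(f"{n}3.npz",**f)
    x0,y0=(320,90) if n=="scene" else (110,220)
    im=cv2.resize(f["pixels"][y0:y0+100,x0:x0+100,::-1],None,fx=4,fy=4,interpolation=cv2.INTER_CUBIC)
    globals()[n]=cv2.convertScaleAbs(im,alpha=1.6)
cv2.imwrite("pics/p3.png",np.hstack([scene,top]))
```

```text
(no output)
```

View pics/p3.png

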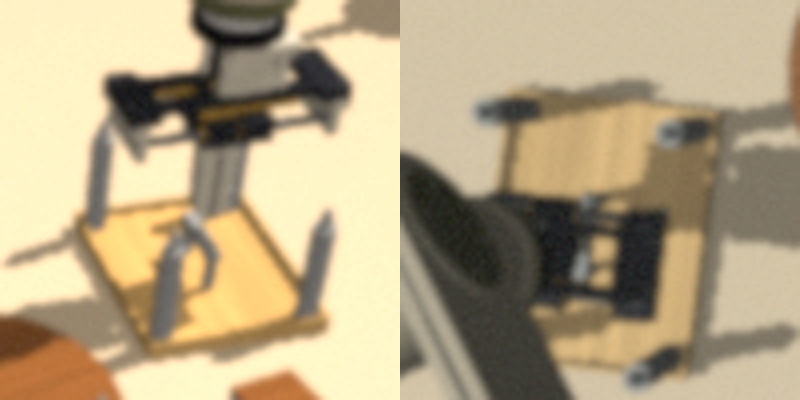

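Run:
```python
from h import *
s,t=load("scene3"),load("top3")
P=[[.3631,.3098,.044],[.3631,.3098,.063],[.3631,.3098,.13]]
print("scene crop",(proj(s,P)-[320,90])*4); print("top crop",(proj(t,P)-[110,220])*4+[400,0])
# handle bar ends triangulate: scene bar from first crop
b=crop2px([[509,137],[537,177]],240,110); print("bar scene z.048",cast(s,b,.048))
```

```text
scene crop [[202.71193949 236.13365945]
 [205.67231397 217.75508814]
 [216.5710591  150.09359267]]
top crop [[585.34856943 233.55089678]
 [577.4960245  235.93366234]
 [547.81493974 244.94005036]]
bar scene z.048 [[0.33591014 0.30930461]
 [0.39657513 0.30284339]]
```

Run:
```python
from h import *
o=[]
for n,x0,y0 in(("scene3",345,115),("top3",138,258)):
    f=load(n); im=cv2.resize(f["pixels"][y0:y0+50,x0:x0+40,::-1],None,fx=10,fy=10,interpolation=cv2.INTER_CUBIC); im=cv2.convertScaleAbs(im,alpha=1.6)
    for z in(.044,.0628):
        u=(proj(f,[.3631,.3098,z])[0]-[x0,y0]+.5)*10; cv2.circle(im,tuple(u.astype(int)),4,(0,0,255),-1)
    o.append(im)
cv2.imwrite("pics/p4.png",np.hstack(o))
```

```text
(no output)
```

View pics/p4.png

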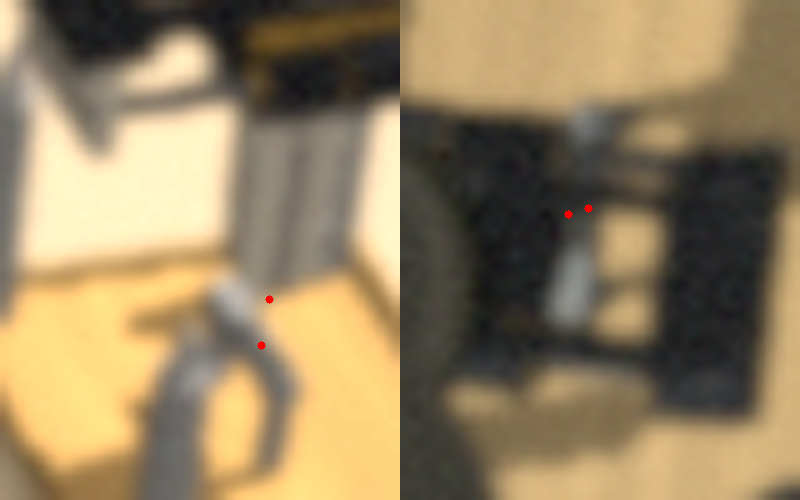

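The scene crop shows the shut fingertips at about (290,290), while the projected TCP (red) is at (262,345), and the bar's far end hides them. The top view agrees. The hand is physically about (-12,+14) mm from where I aimed, which looks like a roughly 0.04 rad rotation about the base between the robot and camera frames. I'll measure this properly over the disc.

Call:
{"fn": "step_arm", "kwargs": {
  "steps": [
    [0,0,-4,0,0,0,0],
    [0,0,-8,0,0,0,0],
    [0,0,-11.5,0,0,0,0],
    [2,4,-11.5,0,0,-0.1,0],
    [5,9,-11.5,0,0,-0.2,0],
    [7.5,13,-11.5,0,0,-0.28,0],
    [10,17.5,-11.5,0,0,-0.28,0],
    [12.5,22,-11.5,0,0,-0.28,0]
  ]
}}

```text
time_s: 7.55
position: [0.4581, 0.0824, 0.1587]
eef_rot: [-0.0, 0.997, 0.08, 0.0]
wrist_force: [1.1, 0.2, 0.6]
width: 0.0005
```

Call:
{"fn": "step_arm", "kwargs": {
  "steps": [
    [1,3.5,0,0,0,0,0],
    [1,3.5,2,0,0,0,0],
    [1,3.5,5,0,0,0,0],
    [1,3.5,5,0,0,0,0],
    [1,3.5,5,0,0,0,0],
    [1,3.5,5,0,0,0,0],
    [1,3.5,5,0,0,0,0],
    [1,3.5,5,0,0,0,0]
  ]
}}

```text
time_s: 8.35
position: [0.474, 0.0515, 0.1099]
eef_rot: [0.0, 0.997, 0.08, 0.001]
wrist_force: [-0.1, 0.6, -0.0]
width: 0.0007
```

Run:
```python
from cell import env
from h import *
p=env.observe()["position"]; print(p)
o=[]
for n in("scene","top"):
    f=env.grab_frame(n); np.savez(n+"4.npz",pos=p,**f)
    c=proj(f,p)[0]; x0,y0=(c-[22,30]).astype(int); print(n,c,x0,y0)
    im=cv2.resize(f["pixels"][y0:y0+60,x0:x0+45,::-1],None,fx=9,fy=9,interpolation=cv2.INTER_CUBIC); im=cv2.convertScaleAbs(im,alpha=1.6)
    for dz in(0,.0188,.05):
        u=(proj(f,p+[0,0,dz])[0]-[x0,y0]+.5)*9; cv2.circle(im,tuple(u.astype(int)),3,(0,0,255),-1)
        q=R.from_euler("z",.04).apply(p+[0,0,dz]); u=(proj(f,q)[0]-[x0,y0]+.5)*9; cv2.circle(im,tuple(u.astype(int)),3,(0,255,0),-1)
    o.append(im)
cv2.imwrite("pics/p5.png",np.hstack(o)[:, :800])
```

```text
[0.47396338 0.05153814 0.10989496]
scene [315.45724861 169.26775532] 293 139
top [242.07933864 238.6159899 ] 220 208
```

View pics/p5.png

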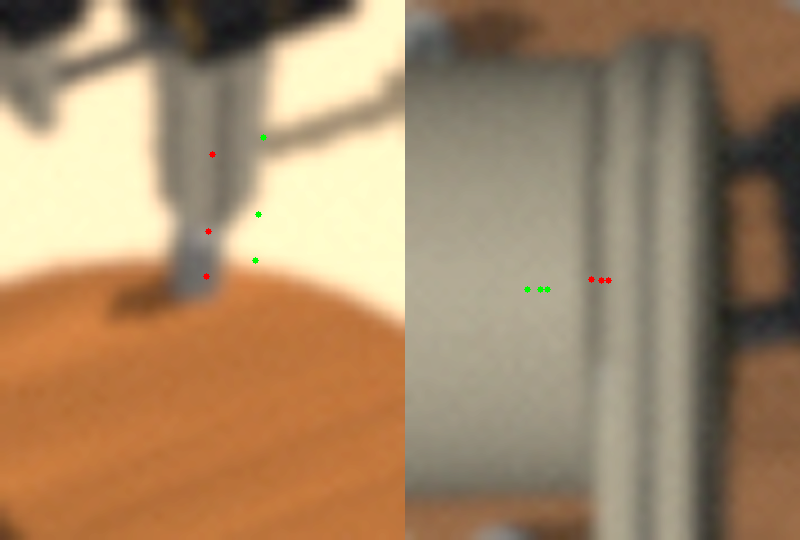

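Here the shut fingers end at about (207,215) in the scene crop; the bluish part below is the far post. That is on the projected axis but about 16 mm above the projected tip, with no sideways shift. So the rotation idea is wrong and the offset is in height. I'll check it by touching the disc top, which is at z=28 mm.

Call:
{"fn": "step_arm", "kwargs": {
  "steps": [
    [0,0,2,0,0,0,0],
    [0,0,4,0,0,0,0],
    [0,0,6,0,0,0,0],
    [0,0,7.2,0,0,0,0],
    [0,0,7.8,0,0,0,0],
    [0,0,7.9,0,0,0,0],
    [0,0,8,0,0,0,0],
    [0,0,8,0,0,0,0]
  ]
}}

```text
time_s: 9.25
position: [0.4739, 0.0513, 0.0294]
eef_rot: [0.0, 0.997, 0.08, 0.001]
wrist_force: [0.4, 0.4, 0.7]
width: 0.0003
```

Call:
{"fn": "step_arm", "kwargs": {
  "steps": [
    [0,0,0.1,0,0,0,0],
    [0,0,0.2,0,0,0,0],
    [0,0,0.3,0,0,0,0],
    [0,0,0.4,0,0,0,0],
    [0,0,0.45,0,0,0,0],
    [0,0,0.5,0,0,0,0],
    [0,0,0.5,0,0,0,0],
    [0,0,0.5,0,0,0,0]
  ]
}}

```text
time_s: 10.05
position: [0.4732, 0.0513, 0.0236]
eef_rot: [-0.0, 0.997, 0.08, 0.0]
wrist_force: [-0.5, -0.1, 0.7]
width: 0.0005
```

Run:
```python
from cell import env
from h import *
p=env.observe()["position"]; print(p,env.observe()["wrist_force"])
f=env.grab_frame("scene"); np.savez("scene5.npz",**f)
c=proj(f,p)[0]; x0,y0=(c-[35,35]).astype(int)
im=cv2.resize(f["pixels"][y0:y0+60,x0:x0+70,::-1],None,fx=9,fy=9,interpolation=cv2.INTER_CUBIC); im=cv2.convertScaleAbs(im,alpha=1.6)
for dz in(0,.0188,.05):
    u=(proj(f,p+[0,0,dz])[0]-[x0,y0]+.5)*9; cv2.circle(im,tuple(u.astype(int)),3,(0,0,255),-1)
cv2.imwrite("pics/p6.png",im)
```

```text
[0.47315875 0.05128038 0.02358665] [-0.5460201  -0.12387031  0.67092704]
```

There's no contact at a reported z of 0.0236, below the disc top, so the reported height does read too low. I'll keep going down until it touches.

Call:
{"fn": "step_arm", "kwargs": {
  "steps": [
    [0,0,0.2,0,0,0,0],
    [0,0,0.4,0,0,0,0],
    [0,0,0.6,0,0,0,0],
    [0,0,0.8,0,0,0,0],
    [0,0,0.9,0,0,0,0],
    [0,0,0.9,0,0,0,0],
    [0,0,0.9,0,0,0,0],
    [0,0,0.9,0,0,0,0]
  ]
}}

```text
time_s: 10.9
position: [0.4732, 0.0513, 0.0147]
eef_rot: [-0.0, 0.997, 0.08, 0.0]
wrist_force: [0.8, 0.1, 0.0]
width: 0.0003
```

```bash
python3 go.py
python3 - <<'E'
from cell import env
from h import *
p=env.observe()["position"]
f=env.grab_frame("scene"); np.savez("scene6.npz",**f)
c=proj(f,p)[0]; x0,y0=(c-[35,40]).astype(int)
im=cv2.resize(f["pixels"][y0:y0+60,x0:x0+70,::-1],None,fx=9,fy=9,interpolation=cv2.INTER_CUBIC); im=cv2.convertScaleAbs(im,alpha=1.6)
for dz in(0,.0188,.05):
    u=(proj(f,p+[0,0,dz])[0]-[x0,y0]+.5)*9; cv2.circle(im,tuple(u.astype(int)),3,(0,0,255),-1)
cv2.imwrite("pics/p6.png",im)
E
```

```text
t 10.9 p [0.4732 0.0513 0.0147] phi 0.1598 q [ 0.   -0.04  2.    0.    1.17  1.41] F [0.83 0.13 0.02] w 0.0003
```

View pics/p6.png

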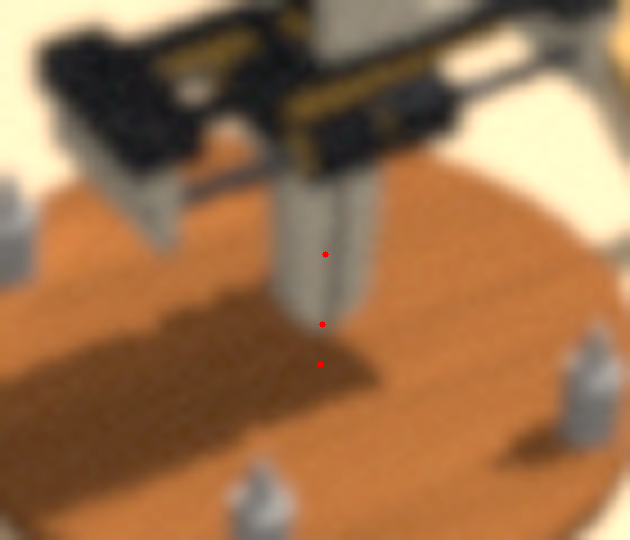

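The shut fingertips show at about (325,330), on the projected axis but about 17 mm up, and their shadow is still apart from them. I'll lower a little further to make contact.

Call:
{"fn": "step_arm", "kwargs": {
  "steps": [
    [0,0,0.1,0,0,0,0],
    [0,0,0.2,0,0,0,0],
    [0,0,0.3,0,0,0,0],
    [0,0,0.35,0,0,0,0],
    [0,0,0.4,0,0,0,0],
    [0,0,0.45,0,0,0,0],
    [0,0,0.5,0,0,0,0],
    [0,0,0.5,0,0,0,0]
  ]
}}

```text
time_s: 11.75
position: [0.4731, 0.0513, 0.0095]
eef_rot: [0.0, 0.997, 0.08, -0.0]
wrist_force: [-0.7, 0.7, 0.7]
width: 0.0006
```

Call:
{"fn": "step_arm", "kwargs": {
  "steps": [
    [0,0,0.05,0,0,0,0],
    [0,0,0.1,0,0,0,0],
    [0,0,0.15,0,0,0,0],
    [0,0,0.2,0,0,0,0],
    [0,0,0.25,0,0,0,0],
    [0,0,0.25,0,0,0,0],
    [0,0,0.25,0,0,0,0],
    [0,0,0.25,0,0,0,0]
  ]
}}

```text
time_s: 12.55
position: [0.4732, 0.0513, 0.0071]
eef_rot: [0.0, 0.997, 0.08, 0.0]
wrist_force: [-0.1, -0.4, 0.6]
width: 0.0005
```

```bash
python3 go.py .3625,.309,.15,-.12
python3 - <<'E'
from h import *
f=load("scene3")
E
```

```text
t 12.55 p [0.4732 0.0513 0.0071] phi 0.1599 q [ 0.   -0.02  2.01  0.    1.16  1.41] F [-0.14 -0.39  0.61] w 0.0005
[ 0.3625  0.309   0.15   -0.12  ] cm [ -6.82 -27.2  -14.29] rv [ 0.   -0.    0.28]
```

Call:
{"fn": "step_arm", "kwargs": {
  "steps": [
    [0,0,0.1,0,0,0,0],
    [0,0,0.2,0,0,0,0],
    [0,0,0.25,0,0,0,0],
    [0,0,0.3,0,0,0,0],
    [0,0,0.35,0,0,0,0],
    [0,0,0.4,0,0,0,0],
    [0,0,0.45,0,0,0,0],
    [0,0,0.5,0,0,0,0]
  ]
}}

```text
time_s: 13.35
position: [0.4732, 0.0513, 0.0041]
eef_rot: [0.0, 0.997, 0.08, -0.0]
wrist_force: [-15.1, -0.2, 30.2]
width: 0.0004
```

Contact at a reported z of about 0.0045, so true tip height = reported + 0.0235. I'll use this contact pose to check the horizontal position and tilt numerically.

Run:
```python
from cell import env
from h import *
f=env.grab_frame("scene"); t=env.grab_frame("top"); np.savez("scene7.npz",**f); np.savez("top7.npz",**t)
p=env.observe()["position"]; H=cv2.cvtColor(f["pixels"],cv2.COLOR_RGB2HSV)
print(p,proj(f,p),proj(f,p+[0,0,.0235]),proj(f,p+[0,0,.045]))
for y in range(160,206,2):
    row=H[y,295:335]; g=np.where(row[:,1]<110)[0]+295
    print(y,g.min() if len(g) else 0,g.max() if len(g) else 0,len(g), end=" | ")
print(); print(H[184:202:2,306:330:2,1]); print(H[184:202:2,306:330:2,2])
```

```text
[0.47314071 0.05128713 0.00415931] [[313.95912352 195.49919406]] [[314.2376913  189.89796214]] [[314.49880568 184.64767009]]
160 295 334 29 | 162 295 334 27 | 164 295 334 30 | 166 295 334 31 | 168 295 334 33 | 170 295 334 30 | 172 295 334 22 | 174 295 320 18 | 176 295 320 21 | 178 295 320 17 | 180 295 320 16 | 182 295 319 15 | 184 309 319 11 | 186 309 319 11 | 188 309 318 10 | 190 311 317 7 | 192 314 314 1 | 194 0 0 0 | 196 0 0 0 | 198 0 0 0 | 200 0 0 0 | 202 0 0 0 | 204 307 308 2 | 
[[172 131  54  43  47  44  49 114 170 171 171 174]
 [173 128  56  43  47  44  56 124 173 177 172 174]
 [173 141  72  49  48  48  79 154 176 180 173 174]
 [183 170 129  66  52  67 111 176 178 173 171 174]
 [175 180 179 133 108 143 163 170 179 177 173 176]
 [175 170 190 170 173 174 173 182 173 171 174 173]
 [167 180 171 166 183 181 173 176 175 177 174 173]
 [179 177 175 171 173 172 175 170 173 174 175 174]
 [171 175 174 173 174 175 173 176 177 173 174 173]]
[[ 98  82  80  88  87  75  93 112 120 121 121 123]
 [ 68  68  77  88  86  75  96 115 121 121 120 119]
 [ 68  67  74  88  85  79  94 114 119 115 115 117]
 [ 64  63  67  81  83  76  76  94 112 118 119 120]
 [ 64  65  64  67  71  64  64  69 100 117 121 123]
 [ 64  63  59  63  62  63  65  66  87 116 123 121]
 [ 64  61  64  66  64  69  87  97 111 117 117 118]
 [ 64  69  73  79  93 105 115 117 118 119 121 120]
 [ 73  99 113 112 116 115 118 119 121 121 120 121]]
```

The tip's lowest pixel (314,192) matches the prediction (314,189.9) plus 2 px for the front face. So x and y are right and the offset is purely +23.5 mm in height. I'll put that into the helper and go back to the bar.

```bash
sed -i 's/p=s\["position"\];/p=s["position"]+[0,0,.0235];/' go.py; python3 go.py .473,.051,.16,.16 .3635,.309,.15,-.12 .3635,.309,.0235,-.12
```

```text
t 13.45 p [0.4731 0.0513 0.0277] phi 0.16 q [ 0.   -0.02  2.01 -0.    1.15  1.41] F [-1.373e+01 -2.000e-02  2.606e+01] w 0.0006
[0.473 0.051 0.16  0.16 ] cm [ -0.03   0.03 -13.23] rv [0.    0.001 0.   ]
[ 0.3635  0.309   0.15   -0.12  ] cm [ -6.7  -27.21   1.  ] rv [0.   0.   0.28]
[ 0.3635  0.309   0.0235 -0.12  ] cm [ 0.    0.   12.65] rv [0. 0. 0.]
```

Call:
{"fn": "step_arm", "kwargs": {
  "steps": [
    [0,0,-5,0,0,0,0.3],
    [0,0,-10,0,0,0,0.3],
    [-0.5,-3,-13,0,0,0.1,0.3],
    [-2,-8,-13,0,0,0.2,0.3],
    [-3.5,-13,-13,0,0,0.28,0.3],
    [-4.7,-18,-13,0,0,0.28,0.3],
    [-6,-23,-13,0,0,0.28,0.3],
    [-6.7,-27.2,-13,0,0,0.28,0.4]
  ]
}}

```text
time_s: 14.25
position: [0.3625, 0.3108, 0.1323]
eef_rot: [-0.0, 0.998, -0.06, 0.0]
wrist_force: [0.3, 0.6, 0.2]
width: 0.0323
```

```bash
python3 go.py .3635,.309,.0235,-.12
```

```text
t 14.25 p [0.3625 0.3108 0.1558] phi -0.1204 q [ 0.6  -0.17  1.9  -0.    1.41  2.29] F [0.27 0.57 0.17] w 0.0323
[ 0.3635  0.309   0.0235 -0.12  ] cm [ 0.11  0.17 13.23] rv [-0.    -0.001 -0.   ]
```

Call:
{"fn": "step_arm", "kwargs": {
  "steps": [
    [0.1,0.2,3.5,0,0,0,0.4],
    [0.1,0.2,7.5,0,0,0,0.4],
    [0.1,0.2,11,0,0,0,0.4],
    [0.1,0.2,13.2,0,0,0,0.4],
    [0.1,0.2,13.3,0,0,0,0],
    [0.1,0.2,13.3,0,0,0,0],
    [0.1,0.2,13.3,0,0,0,0],
    [0.1,0.2,13.3,0,0,0,0]
  ],
  "newtons": 50
}}

```text
time_s: 15.05
position: [0.366, 0.3081, 0.0011]
eef_rot: [-0.001, 0.998, -0.06, 0.001]
wrist_force: [-0.0, 1.6, 2.5]
width: 0.0116
```

Call:
{"fn": "step_arm", "kwargs": {
  "steps": [
    [0,0,0,0,0,0,0],
    [0,0,0,0,0,0,0],
    [0,0,-0.5,0,0,0,0],
    [0,0,-1.5,0,0,0,0],
    [0,0,-3,0,0,0,0],
    [0,0,-5,0,0,0,0],
    [0,0,-7.5,0,0,0,0],
    [0,0,-10,0,0,0,0]
  ]
}}

```text
time_s: 15.85
position: [0.3636, 0.3063, 0.0997]
eef_rot: [0.001, 0.998, -0.06, -0.001]
wrist_force: [-1.0, 1.4, -5.6]
width: 0.0114
```

```bash
python3 go.py .45,.0395,.155,.155
```

```text
t 15.85 p [0.3636 0.3063 0.1232] phi -0.1202 q [ 0.59 -0.14  1.94 -0.    1.35  2.28] F [-0.98  1.43 -5.59] w 0.0114
[0.45   0.0395 0.155  0.155 ] cm [11.77 25.46 -3.16] rv [ 0.001  0.002 -0.275]
```

Held: the width is 11.4 mm and the load about 5.6 N. I'll carry it to hover over the disc.

Call:
{"fn": "step_arm", "kwargs": {
  "steps": [
    [0.5,1.5,-0.7,0,0,0,0],
    [2,4.5,-0.7,0,0,-0.05,0],
    [3.7,8,-0.7,0,0,-0.1,0],
    [5.5,11.5,-0.7,0,0,-0.15,0],
    [7.3,15,-0.7,0,0,-0.2,0],
    [9.2,18.5,-0.7,0,0,-0.24,0],
    [11,21.7,-0.7,0,0,-0.275,0],
    [12.7,24,-0.7,0,0,-0.275,0]
  ]
}}

```text
time_s: 16.65
position: [0.4614, 0.0513, 0.1062]
eef_rot: [0.0, 0.997, 0.077, -0.0]
wrist_force: [0.4, 0.3, -6.0]
width: 0.0114
```

```bash
python3 go.py .477,.0395,.13,.155
```

```text
t 16.65 p [0.4614 0.0513 0.1297] phi 0.155 q [ 0.   -0.18  1.96 -0.    1.37  1.42] F [ 0.43  0.28 -5.98] w 0.0114
[0.477  0.0395 0.13   0.155 ] cm [ 1.36  1.4  -0.04] rv [ 0.     0.001 -0.   ]
```

Call:
{"fn": "step_arm", "kwargs": {
  "steps": [
    [0.7,0.7,0,0,0,0,0],
    [1.4,1.4,0,0,0,0,0],
    [1.4,1.4,0.6,0,0,0,0],
    [1.4,1.4,1.2,0,0,0,0],
    [1.4,1.4,1.8,0,0,0,0],
    [1.4,1.4,2.4,0,0,0,0],
    [1.4,1.4,2.4,0,0,0,0],
    [1.4,1.4,2.4,0,0,0,0]
  ]
}}

```text
time_s: 17.45
position: [0.4774, 0.0422, 0.0818]
eef_rot: [-0.0, 0.997, 0.078, -0.0]
wrist_force: [-0.3, -0.3, -6.4]
width: 0.0115
```

```bash
python3 go.py .477,.0395,.1035,.155
python3 - <<'E'
from cell import env
from h import *
o=[]
for n,x0,y0,w in(("scene",260,115,100),("top",200,180,100)):
    f=env.grab_frame(n); np.savez(n+"8.npz",**f)
    im=cv2.resize(f["pixels"][y0:y0+125,x0:x0+w,::-1],None,fx=4,fy=4,interpolation=cv2.INTER_CUBIC); im=cv2.convertScaleAbs(im,alpha=1.6); o.append(im)
cv2.imwrite("pics/p8.png",np.hstack(o))
E
```

```text
t 17.45 p [0.4774 0.0422 0.1053] phi 0.1553 q [-0.02 -0.11  1.95  0.    1.31  1.4 ] F [-0.32 -0.33 -6.43] w 0.0115
[0.477  0.0395 0.1035 0.155 ] cm [-0.08  0.26  0.18] rv [-0.     0.001  0.   ]
```

View pics/p8.png

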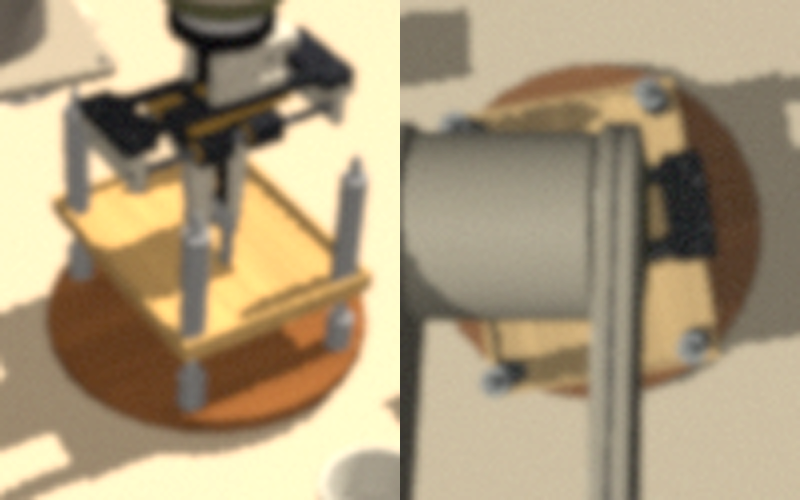

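The scene shows the tray level over the disc, with tips at crop (73,98), (353,165) and (195,232). The top view shows tips at (653,93), (455,122), (498,378) and (693,343). I'll compare these with the disc as measured in the same camera.

Run:
```python
from h import *
t,s=load("top8"),load("scene8")
tp=crop2px([[253,93],[55,122],[98,378],[293,343]],200,180)
for z in(.185,.195): print("top",z,fit4(cast(t,tp,z)))
sp=crop2px([[74,98],[353,165],[195,232]],260,115)
P=cast(s,sp,.1975)
P4=np.vstack([P, P[0]+P[1]*0+0*P[2]]) # placeholder
c=(P[0]+P[1])/2; print("scene diag centre",c.round(4),"len",np.linalg.norm(P[0]-P[1]).round(4),"yaw")
# edges from P2 : long & short
for a in(0,1):
    e=P[a]-P[2]; print(np.linalg.norm(e).round(4),np.arctan2(e[1],e[0]).round(4))
# near disc posts below tray: same camera, three seen: body bottoms etc
ds=crop2px([[299,200],[159,250],[421,316],[271,377]],240,110); print("disc tips scene",cast(s,ds,.072).round(4).tolist()); print("tray tips",P.round(4).tolist())
```

```text
top 0.185 (array([0.4755, 0.0407]), 0.1485, 0.0019)
top 0.195 (array([0.4755, 0.0397]), 0.1485, 0.0025)
scene diag centre [0.4799 0.0348] len 0.2107 yaw
0.1766 -3.0193
0.1329 1.7882
disc tips scene [[0.3826, 0.0891], [0.4025, -0.0384], [0.5472, 0.1167], [0.5685, -0.0131]]
tray tips [[0.4066, -0.0409], [0.5532, 0.1104], [0.5818, -0.0194]]
```

The two cameras disagree by a few millimetres in opposite directions: top says move x by +4 mm, scene by about -2 to -5 mm. The tapered tips capture about ±5 mm, so I'll nudge slightly and lower while watching the force.

Call:
{"fn": "step_arm", "kwargs": {
  "steps": [
    [0.1,0.1,0.3,0,0,0,0],
    [0.1,0.1,0.6,0,0,0,0],
    [0.1,0.1,0.9,0,0,0,0],
    [0.1,0.1,1.1,0,0,0,0],
    [0.1,0.1,1.3,0,0,0,0],
    [0.1,0.1,1.4,0,0,0,0],
    [0.1,0.1,1.5,0,0,0,0],
    [0.1,0.1,1.5,0,0,0,0]
  ]
}}

```text
time_s: 18.35
position: [0.4791, 0.041, 0.0672]
eef_rot: [0.0, 0.997, 0.077, 0.0]
wrist_force: [0.7, -0.2, -5.7]
width: 0.0112
```

```bash
python3 go.py; python3 -c "
from cell import env;print(env.observe()['ft_torque'].round(2))"
```

```text
t 18.35 p [0.4791 0.041  0.0907] phi 0.1548 q [-0.02 -0.09  1.95  0.    1.28  1.39] F [ 0.68 -0.18 -5.67] w 0.0112
[ 0.1  -0.17 -0.03]
```

The underside is at about 66 mm with no contact, so the tips are inside the holes. I'll continue down.

Call:
{"fn": "step_arm", "kwargs": {
  "steps": [
    [0,0,0.2,0,0,0,0],
    [0,0,0.4,0,0,0,0],
    [0,0,0.6,0,0,0,0],
    [0,0,0.7,0,0,0,0],
    [0,0,0.8,0,0,0,0],
    [0,0,0.9,0,0,0,0],
    [0,0,0.9,0,0,0,0],
    [0,0,0.9,0,0,0,0]
  ]
}}

```text
time_s: 19.15
position: [0.4793, 0.041, 0.0582]
eef_rot: [0.0, 0.997, 0.077, 0.0]
wrist_force: [6.0, -0.4, -6.7]
width: 0.0116
```

Call:
{"fn": "step_arm", "kwargs": {
  "steps": [
    [0.1,0,0.1,0,0,0,0],
    [0.15,0,0.2,0,0,0,0],
    [0.15,0,0.25,0,0,0,0],
    [0.15,0,0.25,0,0,0,0],
    [0.15,0,0.25,0,0,0,0.2],
    [0.15,0,0.25,0,0,0,0.3],
    [0.15,0,0.25,0,0,0,0.3],
    [0.15,0,0.25,0,0,0,0.3]
  ]
}}

```text
time_s: 19.95
position: [0.4805, 0.0413, 0.0556]
eef_rot: [-0.0, 0.997, 0.077, 0.0]
wrist_force: [0.3, -0.5, 0.4]
width: 0.0278
```

```bash
python3 go.py .479,.041,.2,.155 .6107,.231,.16,-.02
```

```text
t 19.95 p [0.4805 0.0413 0.0791] phi 0.1548 q [-0.02 -0.08  1.96  0.    1.26  1.4 ] F [ 0.29 -0.51  0.36] w 0.0278
[0.479 0.041 0.2   0.155] cm [-1.500e-01  1.000e-02 -1.209e+01] rv [-0. -0. -0.]
[ 0.6107  0.231   0.16   -0.02  ] cm [ 15.95 -16.74   4.  ] rv [0.    0.    0.175]
```

The load is off and the tray is released at the expected height (bar about 97 mm up). Next I'll go to tin A with the jaws turned a quarter.

Call:
{"fn": "step_arm", "kwargs": {
  "steps": [
    [0,0,-4,0,0,0,0.3],
    [0,0,-8.5,0,0,0,0.3],
    [0,0,-12,0,0,-0.14,0.3],
    [3,-3,-12,0,0,-0.28,0.5],
    [6,-6.5,-12,0,0,-0.42,0.7],
    [9.5,-10,-12,0,0,-0.56,0.9],
    [12.5,-13.5,-12,0,0,-0.7,0.9],
    [15.8,-16.7,-10,0,0,-0.84,0.9]
  ]
}}

```text
time_s: 20.75
position: [0.6135, 0.2332, 0.1588]
eef_rot: [0.001, 0.877, 0.48, 0.003]
wrist_force: [0.8, -1.4, 1.2]
width: 0.063
```

Call:
{"fn": "step_arm", "kwargs": {
  "steps": [
    [0,0,0,0,0,-0.14,0.9],
    [0,0,0,0,0,-0.28,0.9],
    [0,0,0,0,0,-0.42,0.9],
    [0,0,0,0,0,-0.55,0.9],
    [0,0,0,0,0,-0.55,0.9],
    [0,0,0,0,0,-0.55,0.9],
    [0,0,0,0,0,-0.55,0.9],
    [0,0,0,0,0,-0.55,0.9]
  ]
}}

```text
time_s: 21.55
position: [0.6107, 0.2305, 0.1557]
eef_rot: [0.0, 0.717, 0.697, 0.0]
wrist_force: [0.2, 0.7, 0.3]
width: 0.0836
```

```bash
python3 go.py .6107,.231,.046,1.54
python3 - <<'E'
from cell import env
from h import *
for n in("scene","top"):
    f=env.grab_frame(n); np.savez(n+"9.npz",**f)
s=load("scene9"); H=cv2.cvtColor(s["pixels"],cv2.COLOR_RGB2HSV)
# tin A lid in the first scene picture
f=load("scene");H=cv2.cvtColor(f["pixels"],cv2.COLOR_RGB2HSV)
for roi,nm in(((365,175,412,225),"A"),((222,225,262,275),"B")):
    for a,c,m in blobs(((H[...,1]>125)).astype(np.uint8),roi,30):
        r=cv2.minAreaRect(cv2.findNonZero(m)); q=cv2.approxPolyDP(cv2.convexHull(cv2.findNonZero(m)),4,True)[:,0]; b=cast(f,q,.085); print(nm,a,c,cast(f,c,.085).round(4),b.round(3).tolist())
t=load("top");h=cv2.cvtColor(t["pixels"],cv2.COLOR_RGB2HSV)
for roi in((165,178,200,207),(325,160,358,192)):
    for a,c,m in blobs(((h[...,1]>105)).astype(np.uint8),roi,30):
        q=cv2.approxPolyDP(cv2.convexHull(cv2.findNonZero(m)),4,True)[:,0]; print(c,cast(t,q,.085).round(3).tolist())
E
```

```text
t 21.55 p [0.6107 0.2305 0.1792] phi 1.5429 q [ 0.28  0.29  1.38 -0.    1.47  0.31] F [0.22 0.66 0.3 ] w 0.0836
[0.6107 0.231  0.046  1.54  ] cm [ 0.05 -0.   13.32] rv [ 0.    -0.     0.003]
A 195 [389.7 189.9] [[0.6126 0.2279]] [[0.635, 0.248], [0.637, 0.205], [0.59, 0.205], [0.588, 0.251]]
B 269 [239.8 240.9] [[ 0.648  -0.2351]] [[0.673, -0.218], [0.663, -0.263], [0.622, -0.254], [0.628, -0.21]]
[180. 192.] [[0.59, 0.208], [0.588, 0.251], [0.631, 0.254], [0.633, 0.211]]
[341.2 176.5] [[0.665, -0.259], [0.622, -0.251], [0.631, -0.206], [0.672, -0.216]]
```

Call:
{"fn": "step_arm", "kwargs": {
  "steps": [
    [0,0,3.5,0,0,-0.03,0.9],
    [0,0,7.5,0,0,-0.03,0.9],
    [0,0,11,0,0,-0.03,0.9],
    [0,0,13.2,0,0,-0.03,0.75],
    [0,0,13.3,0,0,-0.03,0.3],
    [0,0,13.3,0,0,-0.03,0.3],
    [0,0,13.3,0,0,-0.03,0.3],
    [0,0,13.3,0,0,-0.03,0.3]
  ],
  "newtons": 28
}}

```text
time_s: 22.45
position: [0.6122, 0.2311, 0.0251]
eef_rot: [0.001, 0.706, 0.709, 0.002]
wrist_force: [-2.1, -0.3, 3.3]
width: 0.0519
```

Call:
{"fn": "step_arm", "kwargs": {
  "steps": [
    [0,0,0,0,0,0,0.3],
    [0,0,0,0,0,0,0.3],
    [0,0,-0.5,0,0,0,0.3],
    [0,0,-1.5,0,0,0,0.3],
    [0,0,-3,0,0,0,0.3],
    [0,0,-3,0,0,0,0.3],
    [0,0,-3,0,0,0,0.3],
    [0,0,-3,0,0,0,0.3]
  ]
}}

```text
time_s: 23.25
position: [0.6104, 0.2304, 0.0523]
eef_rot: [-0.0, 0.706, 0.709, -0.0]
wrist_force: [-0.9, -0.5, -4.7]
width: 0.052
```

```bash
python3 go.py .4731,.0828,.16,1.726 .4733,.0803,.111,1.726
```

```text
t 23.25 p [0.6104 0.2304 0.0758] phi 1.5748 q [ 0.28  0.37  1.47 -0.    1.3   0.28] F [-0.9  -0.49 -4.68] w 0.052
[0.4731 0.0828 0.16   1.726 ] cm [-14.71 -13.79  -8.41] rv [-0.001  0.    -0.151]
[0.4733 0.0803 0.111  1.726 ] cm [-0.25 -0.02  4.9 ] rv [0. 0. 0.]
```

Tin A weighs about 4.7 N, so it's the full one. I'll lift it above the post tips and carry it over the lower tray.

Call:
{"fn": "step_arm", "kwargs": {
  "steps": [
    [0,0,-1.5,0,0,0,0.3],
    [0,0,-4.5,0,0,0,0.3],
    [0,0,-8,0,0,0,0.3],
    [0,0,-11.5,0,0,0,0.3],
    [0,0,-14.5,0,0,0,0.3],
    [-1,-1,-16,0,0,-0.03,0.3],
    [-3,-3,-16,0,0,-0.06,0.3],
    [-5.5,-5.5,-16,0,0,-0.1,0.3]
  ]
}}

```text
time_s: 24.05
position: [0.556, 0.1754, 0.2143]
eef_rot: [0.001, 0.669, 0.744, 0.001]
wrist_force: [-0.7, -1.1, -5.3]
width: 0.0523
```

```bash
python3 go.py .4733,.0813,.235,1.726 .4733,.0813,.1125,1.726
```

```text
t 24.05 p [0.556  0.1754 0.2378] phi 1.677 q [0.22 0.07 1.51 0.   1.55 0.11] F [-0.74 -1.05 -5.25] w 0.0523
[0.4733 0.0813 0.235  1.726 ] cm [-8.48 -9.22  0.25] rv [ 0.002 -0.    -0.049]
[0.4733 0.0813 0.1125 1.726 ] cm [ 0.    0.   12.25] rv [0. 0. 0.]
```

Call:
{"fn": "step_arm", "kwargs": {
  "steps": [
    [-2.5,-2.7,0,0,0,-0.02,0.3],
    [-5,-5.4,0,0,0,-0.05,0.3],
    [-7.2,-7.8,0,0,0,-0.05,0.3],
    [-8.5,-9.2,0,0,0,-0.05,0.3],
    [-8.5,-9.2,1.5,0,0,-0.05,0.3],
    [-8.5,-9.2,4,0,0,-0.05,0.3],
    [-8.5,-9.2,6.5,0,0,-0.05,0.3],
    [-8.5,-9.2,8,0,0,-0.05,0.3]
  ]
}}

```text
time_s: 24.85
position: [0.4721, 0.0815, 0.1305]
eef_rot: [-0.001, 0.651, 0.759, -0.001]
wrist_force: [-1.5, -0.0, -5.0]
width: 0.0522
```

```bash
python3 go.py .4733,.0813,.1125,1.726
python3 - <<'E'
from cell import env
from h import *
o=[]
for n,x0,y0,w in(("scene",260,115,100),("top",200,180,100)):
    f=env.grab_frame(n); np.savez(n+"10.npz",**f)
    im=cv2.resize(f["pixels"][y0:y0+125,x0:x0+w,::-1],None,fx=4,fy=4,interpolation=cv2.INTER_CUBIC); im=cv2.convertScaleAbs(im,alpha=1.6); o.append(im)
cv2.imwrite("pics/p10.png",np.hstack(o))
E
```

```text
t 24.85 p [0.4721 0.0815 0.154 ] phi 1.7249 q [ 0.06 -0.16  1.89  0.    1.41 -0.09] F [-1.45 -0.01 -4.97] w 0.0522
[0.4733 0.0813 0.1125 1.726 ] cm [-0.04  0.12  4.15] rv [-0.002 -0.    -0.001]
```

View pics/p10.png

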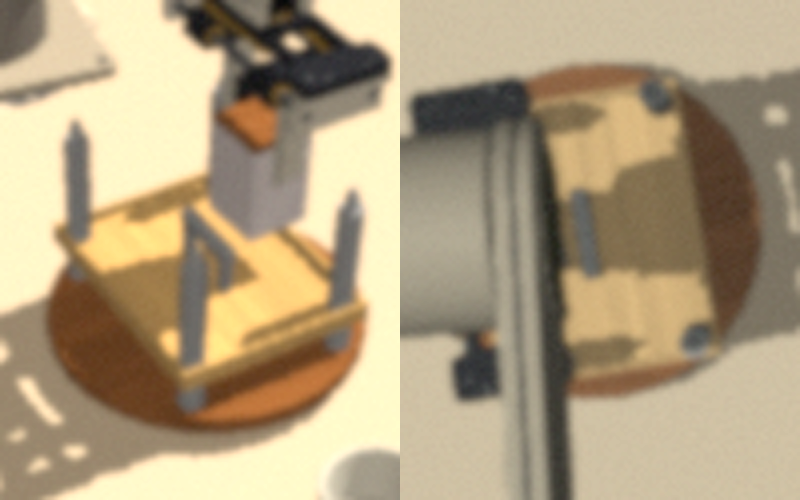

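The scene shows the tray seated level, with tips at (74,125) and (353,196), and the tin upright over its right half. The top view shows the handle bar at (586,233). I'll check the bar's world position, then lower the tin.

Run:
```python
from h import *
t,s=load("top10"),load("scene10")
print("bar",cast(t,crop2px([[186,233],[180,190],[192,275]],200,180),.103).round(4).tolist())
print("tips top",cast(t,crop2px([[256,98],[296,340]],200,180),.165).round(4).tolist(),"scene",cast(s,crop2px([[75,124],[353,194]],260,115),.173).round(4).tolist())
c,a=np.array([.4796,.0408]),.155; Rm=np.array([[np.cos(a),-np.sin(a)],[np.sin(a),np.cos(a)]]); print("expected",(c+MOD@Rm.T).round(4).tolist())
```

```text
bar [[0.4758, 0.0409], [0.506, 0.0447], [0.4465, 0.037]]
tips top [[0.5648, -0.0128], [0.4037, -0.0369]] scene [[0.4042, -0.0399], [0.5544, 0.1124]]
expected [[0.5535, 0.1181], [0.3856, 0.0919], [0.4057, -0.0365], [0.5736, -0.0103]]
```

Call:
{"fn": "step_arm", "kwargs": {
  "steps": [
    [0,0.1,1,0,0,0,0.3],
    [0,0.1,2,0,0,0,0.3],
    [0,0.1,3,0,0,0,0.3],
    [0,0.1,3.6,0,0,0,0.3],
    [0,0.1,3.9,0,0,0,0.3],
    [0,0.1,4.1,0,0,0,0.3],
    [0,0.1,4.15,0,0,0,0.3],
    [0,0.1,4.15,0,0,0,0.3]
  ]
}}

```text
time_s: 25.75
position: [0.4745, 0.0813, 0.0914]
eef_rot: [0.0, 0.651, 0.759, 0.0]
wrist_force: [-0.1, 0.4, -5.6]
width: 0.0523
```

Call:
{"fn": "step_arm", "kwargs": {
  "steps": [
    [0,0,0.15,0,0,0,0.3],
    [0,0,0.3,0,0,0,0.3],
    [0,0,0.35,0,0,0,0.3],
    [0,0,0.35,0,0,0,0.3],
    [0,0,0.35,0,0,0,0.65],
    [0,0,0.35,0,0,0,0.65],
    [0,0,0.35,0,0,0,0.65],
    [0,0,0.35,0,0,0,0.65]
  ]
}}

```text
time_s: 26.55
position: [0.4745, 0.0814, 0.0878]
eef_rot: [0.0, 0.651, 0.759, 0.0]
wrist_force: [0.4, 0.1, -0.1]
width: 0.0605
```

```bash
python3 go.py .4733,.0813,.24,1.726 .404,-.293,.15,.13 .404,-.293,.0235,.13
```

```text
t 26.55 p [0.4745 0.0814 0.1113] phi 1.7248 q [ 0.06 -0.12  1.94  0.    1.32 -0.09] F [ 0.44  0.11 -0.08] w 0.0605
[0.4733 0.0813 0.24   1.726 ] cm [ 1.000e-02 -1.100e-01 -1.287e+01] rv [ 0.001  0.    -0.001]
[ 0.404 -0.293  0.15   0.13 ] cm [-35.91 -12.63   9.  ] rv [0.    0.    1.596]
[ 0.404  -0.293   0.0235  0.13  ] cm [ 0.    0.   12.65] rv [0. 0. 0.]
```

The full tin is released on the tray. I'll retract up and check the plain tray's pose from the first pictures.

Call:
{"fn": "step_arm", "kwargs": {
  "steps": [
    [0,0,-3,0,0,0,0.65],
    [0,0,-7,0,0,0,0.65],
    [0,0,-11,0,0,0,0.65],
    [-2,-1,-13.5,0,0,0.14,0.65],
    [-6.5,-2.5,-13.5,0,0,0.28,0.5],
    [-11,-4.5,-13.5,0,0,0.42,0.5],
    [-15.5,-6,-13.5,0,0,0.56,0.45],
    [-20,-7.5,-13.5,0,0,0.7,0.45]
  ]
}}

```text
time_s: 27.35
position: [0.4303, -0.1294, 0.223]
eef_rot: [0.0, 0.873, 0.488, 0.0]
wrist_force: [0.7, -1.0, -0.1]
width: 0.0422
```

```bash
python3 - <<'E'
from h import *
t,s=load("top"),load("scene")
for f,nm,roi in((t,"top",(325,218,400,300)),(s,"scene",(160,175,242,240))):
    H=cv2.cvtColor(f["pixels"],cv2.COLOR_RGB2HSV); m=((H[...,1]>85)&(H[...,0]>14)&(H[...,0]<26)&(H[...,2]>90)).astype(np.uint8)
    b=max(blobs(m,roi,50),key=lambda q:q[0]); hull=cv2.convexHull(cv2.findNonZero(b[2])).reshape(-1,2).astype(float)
    w=cast(f,hull,.014); r=cv2.minAreaRect((w*1000).astype(np.float32)); print(nm,b[0],np.round(r[0]+r[1]+(r[2],),1))
H=cv2.cvtColor(s["pixels"],cv2.COLOR_RGB2HSV)
m=((H[...,1]<70)&(H[...,2]>100)).astype(np.uint8)
for a,c,mm in blobs(m,(188,186,214,220)): print("scene bar",a,c,cast(s,c,.045).round(4))
E
python3 go.py .404,-.293,.15,.13 .404,-.293,.0235,.13
```

```text
top 3201 [ 403.7 -294.6  197.3  160.     6.1]
scene 2614 [ 404.7 -297.2  219.9  167.9    6.3]
scene bar 48 [198.8 198.2] [[ 0.4007 -0.2967]]
t 27.35 p [ 0.4303 -0.1294  0.2465] phi 1.0195 q [-0.41 -0.3   1.84  0.    1.6   0.14] F [ 0.67 -1.02 -0.13] w 0.0422
[ 0.404 -0.293  0.15   0.13 ] cm [-15.31   6.32   9.66] rv [ 0.001 -0.001  0.889]
[ 0.404  -0.293   0.0235  0.13  ] cm [ 0.    0.   12.65] rv [0. 0. 0.]
```

Call:
{"fn": "step_arm", "kwargs": {
  "steps": [
    [-4.5,1.9,1,0,0,0.14,0.4],
    [-9,3.8,3,0,0,0.28,0.4],
    [-13,5.5,5,0,0,0.42,0.4],
    [-15.4,6.4,7,0,0,0.56,0.4],
    [-15.4,6.4,9.6,0,0,0.7,0.4],
    [-15.4,6.4,9.6,0,0,0.84,0.4],
    [-15.4,6.4,9.6,0,0,0.91,0.4],
    [-15.4,6.4,9.6,0,0,0.91,0.4]
  ]
}}

```text
time_s: 28.15
position: [0.4053, -0.2927, 0.1264]
eef_rot: [-0.0, 0.998, 0.057, -0.0]
wrist_force: [0.7, -0.5, 0.1]
width: 0.0371
```

```bash
python3 go.py .404,-.2942,.0235,.11
```

```text
t 28.15 p [ 0.4053 -0.2927  0.1499] phi 0.1134 q [-0.73 -0.1   1.85  0.    1.4   0.73] F [ 0.69 -0.5   0.09] w 0.0371
[ 0.404  -0.2942  0.0235  0.11  ] cm [-0.15  0.14 12.64] rv [-0.     0.     0.003]
```

Call:
{"fn": "step_arm", "kwargs": {
  "steps": [
    [-0.1,0.1,3.5,0,0,0,0.4],
    [-0.1,0.1,7.5,0,0,0,0.4],
    [-0.1,0.1,11,0,0,0,0.4],
    [-0.1,0.1,12.5,0,0,0,0.4],
    [-0.1,0.1,12.6,0,0,0,0],
    [-0.1,0.1,12.6,0,0,0,0],
    [-0.1,0.1,12.6,0,0,0,0],
    [-0.1,0.1,12.6,0,0,0,0]
  ],
  "newtons": 50
}}

```text
time_s: 28.95
position: [0.4059, -0.2949, 0.0025]
eef_rot: [0.001, 0.998, 0.058, 0.001]
wrist_force: [0.3, -0.4, 3.6]
width: 0.0114
```

Call:
{"fn": "step_arm", "kwargs": {
  "steps": [
    [0,0,0,0,0,0,0],
    [0,0,0,0,0,0,0],
    [0,0,-1,0,0,0,0],
    [0,0,-3,0,0,0,0],
    [0,0,-6,0,0,0,0],
    [0,0,-10,0,0,0,0],
    [0,0,-14,0,0,0,0],
    [0,0,-18.5,0,0,0,0]
  ]
}}

```text
time_s: 29.75
position: [0.4035, -0.2927, 0.1864]
eef_rot: [-0.001, 0.998, 0.057, -0.001]
wrist_force: [0.9, -0.2, -4.2]
width: 0.0116
```

```bash
python3 go.py .479,.041,.22,.155
python3 - <<'E'
from h import *
t=load("top10"); print(fit4(cast(load("top8"),crop2px([[253,93],[55,122],[98,378],[293,343]],200,180),.185)))
E
```

```text
t 29.75 p [ 0.4035 -0.2927  0.2099] phi 0.115 q [-0.73 -0.14  1.77  0.    1.51  0.73] F [ 0.86 -0.23 -4.18] w 0.0116
[0.479 0.041 0.22  0.155] cm [ 11.33 -32.28  -0.96] rv [-0.002  0.002 -0.04 ]
(array([0.4755, 0.0407]), 0.1485, 0.0019)
```

The plain tray is held at about 4.2 N. The lower tray is in clear view now, so I'll measure it from both cameras.

Run:
```python
from cell import env
from h import *
for n in("scene","top"):
    f=env.grab_frame(n); np.savez(n+"11.npz",**f)
for n,roi in(("top11",(195,185,300,290)),("scene11",(262,130,362,235))):
    f=load(n); H=cv2.cvtColor(f["pixels"],cv2.COLOR_RGB2HSV)
    m=((H[...,1]>70)&(H[...,0]>14)&(H[...,0]<26)).astype(np.uint8)
    bs=blobs(m,roi,40); print(n,[(a,c.tolist()) for a,c,_ in bs])
    mm=sum(b[2] for b in bs); hull=cv2.convexHull(cv2.findNonZero(mm)).reshape(-1,2).astype(float)
    w=cast(f,hull,.07); r=cv2.minAreaRect((w*1000).astype(np.float32)); print(" plate",np.round(r[0]+r[1]+(r[2],),1))
    g=((H[...,1]<75)).astype(np.uint8)
    for a,c,q in blobs(g,roi,8):
        ys,xs=np.nonzero(q); print("  grey",a,c,xs.min(),xs.max(),ys.min(),ys.max(), "apex",xs[ys==ys.min()].mean())
cv2.imwrite("pics/p11.png",np.hstack([cv2.convertScaleAbs(cv2.resize(load(n)["pixels"][y:y+110,x:x+100,::-1],None,fx=4,fy=4,interpolation=cv2.INTER_CUBIC),alpha=1.6) for n,x,y in(("scene11",262,120),("top11",200,185))]))
```

```text
top11 [(np.int32(3464), [248.6, 238.4])]
 plate [473.9  54.4 237.1 197.   10.2]
  grey 5727 [245.8 236.5] 195 299 185 289 apex 247.0
  grey 176 [244.5 237.8] 238 250 227 249 apex 244.5
scene11 [(np.int32(7183), [311.3, 180.6])]
 plate [451.5  60.  346.5 504.2  68.6]
  grey 6305 [313.7 175.8] 262 361 130 234 apex 311.5625
  grey 20 [343.9 199.4] 341 346 197 201 apex 345.0
  grey 29 [307.5 214.4] 305 310 212 217 apex 309.0
```

View pics/p11.png

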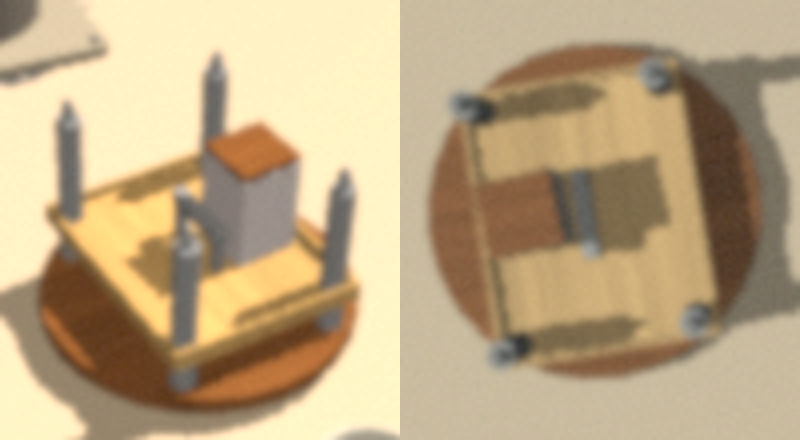

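The lower tray is seated with the tin standing on it. Scene tips are at (68,103), (216,56), (343,173) and about (187,228). Top posts are at (655,73), (466,106), (503,352) and (695,318), with the bar at (586,213).

```bash
python3 - <<'E'
from h import *
t,s=load("top11"),load("scene11")
tp=crop2px([[255,73],[66,106],[103,352],[295,318]],200,185)
for z in(.155,.165,.173): print("top",z,fit4(cast(t,tp,z)))
sp=crop2px([[68,103],[216,56],[343,173],[187,228]],262,120)
print("scene",fit4(cast(s,sp,.172)),cast(s,sp,.172).round(4).tolist())
print("bar",cast(t,crop2px([186,213],200,185),.1),"plate corners",cast(t,crop2px([[282,64],[58,104],[96,362],[316,333]],200,185),.071).mean(0))
E
python3 go.py .478,.041,.22,.155
```

```text
top 0.155 (array([0.4767, 0.0403]), 0.1487, 0.0019)
top 0.165 (array([0.4767, 0.0393]), 0.1487, 0.0026)
top 0.173 (array([0.4766, 0.0386]), 0.1487, 0.0033)
scene (array([0.4766, 0.0373]), 0.1421, 0.0017) [[0.4019, -0.0383], [0.3844, 0.0883], [0.5518, 0.1123], [0.5684, -0.013]]
bar [[0.47584916 0.04115495]] plate corners [0.47456324 0.04246993]
t 29.85 p [ 0.4075 -0.2962  0.2171] phi 0.1151 q [-0.73 -0.14  1.76  0.    1.51  0.73] F [ 1.65  0.33 -3.26] w 0.0114
[0.478 0.041 0.22  0.155] cm [ 10.88 -32.68  -0.48] rv [ 0.009 -0.008 -0.04 ]
```

Call:
{"fn": "step_arm", "kwargs": {
  "steps": [
    [0,0,-1.5,0,0,0,0],
    [1,-3,-1.5,0,0,0,0],
    [2.4,-7,-1.5,0,0,-0.01,0],
    [4,-11.5,-1.5,0,0,-0.02,0],
    [5.6,-16,-1.5,0,0,-0.03,0],
    [7.2,-20.5,-1.5,0,0,-0.04,0],
    [8.6,-24.5,-1.5,0,0,-0.04,0],
    [9.8,-27.5,-1.5,0,0,-0.04,0]
  ]
}}

```text
time_s: 30.65
position: [0.4691, -0.0065, 0.1993]
eef_rot: [-0.001, 0.997, 0.078, -0.002]
wrist_force: [1.1, -1.1, -3.2]
width: 0.0117
```

```bash
python3 go.py .478,.041,.215,.155
```

```text
t 30.65 p [ 0.4691 -0.0065  0.2228] phi 0.1563 q [-0.12 -0.23  1.83  0.    1.55  1.29] F [ 1.14 -1.09 -3.18] w 0.0117
[0.478 0.041 0.215 0.155] cm [ 1.62 -4.56  0.78] rv [-0.001  0.003  0.001]
```

Both cameras now put the lower tray at about (0.4765, 0.040) with yaw about 0.147. I'll hover the upper tray there.

Call:
{"fn": "step_arm", "kwargs": {
  "steps": [
    [0.5,-1.5,0,0,0,0,0],
    [1,-3,0,0,0,0,0],
    [1.4,-4.2,0,0,0,0.005,0],
    [1.4,-4.5,0.5,0,0,0.005,0],
    [1.4,-4.5,1,0,0,0.005,0],
    [1.4,-4.5,1.4,0,0,0.005,0],
    [1.4,-4.5,1.6,0,0,0.005,0],
    [1.4,-4.5,1.6,0,0,0.005,0]
  ]
}}

```text
time_s: 31.45
position: [0.4769, 0.0367, 0.184]
eef_rot: [-0.0, 0.997, 0.074, -0.001]
wrist_force: [0.1, -0.5, -4.7]
width: 0.0114
```

```bash
python3 go.py .4765,.0405,.206,.15
python3 - <<'E'
from cell import env
from h import *
for n in("scene","top"):
    f=env.grab_frame(n); np.savez(n+"12.npz",**f)
# plate rectangle of the held tray (z ~ .193): light wood, against beige counter / brown disc
t=load("top12"); H=cv2.cvtColor(t["pixels"],cv2.COLOR_RGB2HSV)
for (x,y) in((210,200),(235,205),(262,215),(255,262),(275,240)): print((x,y),H[y,x])
for y in(205,210,262,268): print(y,[tuple(H[y,x][[1,2]].tolist()) for x in range(208,290,4)])
E
```

```text
t 31.45 p [0.4769 0.0367 0.2075] phi 0.149 q [-0.03 -0.2   1.83 -0.    1.51  1.39] F [ 0.05 -0.54 -4.69] w 0.0114
[0.4765 0.0405 0.206  0.15  ] cm [ 0.01 -0.38  0.15] rv [-0.     0.001 -0.001]
(210, 200) [ 20  52 128]
(235, 205) [ 19 103 131]
(262, 215) [ 19 100 120]
(255, 262) [ 21  42 103]
(275, 240) [100  26  30]
205 [(65, 129), (81, 120), (92, 122), (99, 113), (103, 114), (102, 115), (105, 121), (102, 135), (105, 126), (105, 129), (106, 128), (104, 132), (102, 132), (104, 127), (88, 104), (103, 126), (118, 54), (59, 69), (53, 77), (50, 76), (54, 76)]
210 [(50, 61), (48, 59), (49, 63), (64, 68), (60, 68), (59, 65), (54, 66), (65, 67), (73, 70), (68, 71), (60, 76), (37, 55), (35, 65), (100, 97), (103, 131), (102, 132), (115, 62), (123, 54), (70, 66), (48, 79), (50, 76)]
262 [(47, 81), (48, 85), (61, 80), (60, 72), (70, 84), (69, 85), (61, 83), (62, 82), (67, 84), (57, 90), (42, 109), (40, 96), (42, 85), (96, 90), (103, 131), (104, 132), (104, 127), (105, 126), (112, 80), (50, 77), (54, 76)]
268 [(52, 128), (53, 129), (57, 130), (100, 82), (102, 122), (102, 132), (104, 127), (103, 129), (102, 130), (96, 127), (42, 108), (39, 97), (41, 80), (97, 92), (102, 127), (106, 132), (80, 89), (85, 93), (87, 117), (53, 126), (53, 130)]
```

Run:
```python
from h import *
for n,z in(("top11",.071),("top12",.196),("scene12",.196),("scene11",.071)):
    f=load(n); H=cv2.cvtColor(f["pixels"],cv2.COLOR_RGB2HSV)
    m=((H[...,1]>(85 if "top" in n else 95))&(H[...,0]>=16)&(H[...,0]<26)&(H[...,2]>85)).astype(np.uint8)
    roi=(195,185,300,292) if "top" in n else (255,100,375,235)
    m=cv2.morphologyEx(m,cv2.MORPH_OPEN,np.ones((3,3)))
    bs=blobs(m,roi,60); mm=sum(b[2] for b in bs); hull=cv2.convexHull(cv2.findNonZero(mm)).reshape(-1,2).astype(float)
    w=cast(f,hull,z); r=cv2.minAreaRect((w*1000).astype(np.float32)); print(n,np.round(r[0]+r[1]+(r[2],),1),[b[0] for b in bs])
```

```text
top11 [476.   42.3 202.  161.5   8.5] [np.int32(2291)]
top12 [475.   32.8 203.6 152.    8.8] [np.int32(575), np.int32(501), np.int32(343)]
scene12 [537.9  12.9 330.7 227.5   7. ] [np.int32(2826), np.int32(718)]
scene11 [479.7  37.2 214.6 164.6   9.3] [np.int32(837), np.int32(708)]
```

In the same camera the lower tray is at (476.0, 41.5-42.3) mm, yaw 8.5°, and the held tray at about (475, 37) mm, yaw 8.8°. I'll shift (+1, +4.3) mm and lower.

Call:
{"fn": "step_arm", "kwargs": {
  "steps": [
    [0.15,-0.4,0,0,0,0,0],
    [0.15,-0.4,0.3,0,0,0,0],
    [0.15,-0.4,0.6,0,0,0,0],
    [0.15,-0.4,0.9,0,0,0,0],
    [0.15,-0.4,1.1,0,0,0,0],
    [0.15,-0.4,1.3,0,0,0,0],
    [0.15,-0.4,1.5,0,0,0,0],
    [0.15,-0.4,1.5,0,0,0,0]
  ]
}}

```text
time_s: 32.35
position: [0.478, 0.0414, 0.1692]
eef_rot: [-0.0, 0.997, 0.075, -0.0]
wrist_force: [-0.7, 0.2, -3.5]
width: 0.0117
```

```bash
python3 go.py
```

```text
t 32.35 p [0.478  0.0414 0.1927] phi 0.1498 q [-0.02 -0.19  1.85 -0.    1.48  1.4 ] F [-0.66  0.17 -3.54] w 0.0117
```

Call:
{"fn": "step_arm", "kwargs": {
  "steps": [
    [0,0,0.2,0,0,0,0],
    [0,0,0.4,0,0,0,0],
    [0,0,0.6,0,0,0,0],
    [0,0,0.7,0,0,0,0],
    [0,0,0.8,0,0,0,0],
    [0,0,0.9,0,0,0,0],
    [0,0,0.9,0,0,0,0],
    [0,0,0.9,0,0,0,0]
  ]
}}

```text
time_s: 33.15
position: [0.4783, 0.0415, 0.1607]
eef_rot: [0.0, 0.997, 0.075, 0.0]
wrist_force: [0.7, 0.3, -5.1]
width: 0.0117
```

Clean entry, with no side force. I'll lower the last few millimetres and release.

Call:
{"fn": "step_arm", "kwargs": {
  "steps": [
    [0,0,0.1,0,0,0,0],
    [0,0,0.2,0,0,0,0],
    [0,0,0.28,0,0,0,0],
    [0,0,0.28,0,0,0,0],
    [0,0,0.28,0,0,0,0.3],
    [0,0,0.28,0,0,0,0.35],
    [0,0,0.28,0,0,0,0.35],
    [0,0,0.28,0,0,0,0.35]
  ]
}}

```text
time_s: 33.95
position: [0.4786, 0.0415, 0.1583]
eef_rot: [0.0, 0.997, 0.075, 0.0]
wrist_force: [-0.6, 0.2, -0.9]
width: 0.0321
```

```bash
python3 go.py .478,.0415,.29,.15 .6475,-.2335,.18,1.37 .6475,-.2335,.0485,1.37
```

```text
t 33.95 p [0.4786 0.0415 0.1818] phi 0.1498 q [-0.02 -0.18  1.86 -0.    1.46  1.4 ] F [-0.58  0.17 -0.93] w 0.0321
[0.478  0.0415 0.29   0.15  ] cm [-5.000e-02 -1.000e-02 -1.082e+01] rv [ 0.    -0.001 -0.   ]
[ 0.6475 -0.2335  0.18    1.37  ] cm [12.65 29.72 11.  ] rv [ 0.    0.   -1.22]
[ 0.6475 -0.2335  0.0485  1.37  ] cm [ 0.    0.   13.15] rv [0. 0. 0.]
```

The underside is at about 155.8 mm with the load off, so the tray is seated. Next I'll go to tin B.

Call:
{"fn": "step_arm", "kwargs": {
  "steps": [
    [0,0,-3.5,0,0,0,0.35],
    [0,0,-7,0,0,0,0.35],
    [0.5,1,-10,0,0,-0.14,0.35],
    [2,4.5,-11,0,0,-0.28,0.5],
    [4,9,-11,0,0,-0.42,0.7],
    [6,13.5,-11,0,0,-0.56,0.9],
    [8,18,-11,0,0,-0.7,0.9],
    [10,22.5,-9,0,0,-0.84,0.9]
  ]
}}

```text
time_s: 34.75
position: [0.6116, -0.1662, 0.2521]
eef_rot: [0.002, 0.879, 0.477, 0.002]
wrist_force: [1.7, -0.7, -0.1]
width: 0.0679
```

```bash
python3 go.py .6475,-.2335,.18,1.37
```

```text
t 34.75 p [ 0.6116 -0.1662  0.2756] phi 0.9953 q [-0.35  0.2   1.31  0.    1.63  0.23] F [ 1.7  -0.65 -0.06] w 0.0679
[ 0.6475 -0.2335  0.18    1.37  ] cm [-3.7   6.62  9.59] rv [ 0.006 -0.    -0.375]
```

Call:
{"fn": "step_arm", "kwargs": {
  "steps": [
    [-2,3.6,2,0,0,-0.14,0.9],
    [-3.7,6.6,5,0,0,-0.28,0.9],
    [-3.7,6.6,8,0,0,-0.375,0.9],
    [-3.7,6.6,10,0,0,-0.375,0.9],
    [-3.7,6.6,10,0,0,-0.375,0.9],
    [-3.7,6.6,10,0,0,-0.375,0.9],
    [-3.7,6.6,10,0,0,-0.375,0.9],
    [-3.7,6.6,10,0,0,-0.375,0.9]
  ]
}}

```text
time_s: 35.55
position: [0.6452, -0.231, 0.1516]
eef_rot: [0.002, 0.776, 0.631, 0.001]
wrist_force: [0.5, 0.5, 0.0]
width: 0.0833
```

```bash
python3 go.py .6475,-.2335,.0485,1.37
```

```text
t 35.55 p [ 0.6452 -0.231   0.1751] phi 1.365 q [-0.42  0.38  1.28  0.    1.48 -0.21] F [0.53 0.47 0.  ] w 0.0833
[ 0.6475 -0.2335  0.0485  1.37  ] cm [-0.19  0.23 12.66] rv [ 0.004  0.001 -0.005]
```

Call:
{"fn": "step_arm", "kwargs": {
  "steps": [
    [-0.2,0.2,3.5,0,0,0,0.9],
    [-0.2,0.2,7.5,0,0,0,0.9],
    [-0.2,0.2,11,0,0,0,0.9],
    [-0.2,0.2,12.6,0,0,0,0.75],
    [-0.2,0.2,12.7,0,0,0,0.3],
    [-0.2,0.2,12.7,0,0,0,0.3],
    [-0.2,0.2,12.7,0,0,0,0.3],
    [-0.2,0.2,12.7,0,0,0,0.3]
  ],
  "newtons": 20
}}

```text
time_s: 36.35
position: [0.6475, -0.234, 0.0252]
eef_rot: [0.002, 0.776, 0.631, 0.001]
wrist_force: [-0.7, 1.2, 4.7]
width: 0.0521
```

Call:
{"fn": "step_arm", "kwargs": {
  "steps": [
    [0,0,0,0,0,0,0.3],
    [0,0,0,0,0,0,0.3],
    [0,0,-1,0,0,0,0.3],
    [0,0,-3,0,0,0,0.3],
    [0,0,-6.5,0,0,0,0.3],
    [0,0,-10.5,0,0,0,0.3],
    [0,0,-15,0,0,0,0.3],
    [0,0,-19.5,0,0,0,0.3]
  ]
}}

```text
time_s: 37.15
position: [0.6452, -0.233, 0.2196]
eef_rot: [0.0, 0.776, 0.631, 0.0]
wrist_force: [0.9, -0.3, -1.5]
width: 0.0518
```

```bash
python3 go.py .483,-.0005,.245,1.726 .4825,0,.2135,1.726
```

```text
t 37.15 p [ 0.6452 -0.233   0.2431] phi 1.3648 q [-0.42  0.36  1.18  0.    1.6  -0.22] F [ 0.93 -0.31 -1.54] w 0.0518
[ 4.830e-01 -5.000e-04  2.450e-01  1.726e+00] cm [ 19.44 -20.63  -0.2 ] rv [ 0.     0.    -0.361]
[0.4825 0.     0.2135 1.726 ] cm [ 0.06 -0.04  3.15] rv [0. 0. 0.]
```

Tin B weighs about 1.5 N, so it's the empty one. I'll carry it to the upper tray's near side, clear of the bar.

Call:
{"fn": "step_arm", "kwargs": {
  "steps": [
    [1.5,-1.5,-1,0,0,0,0.3],
    [4,-4.2,-1,0,0,-0.05,0.3],
    [7,-7.4,-1,0,0,-0.11,0.3],
    [10,-10.6,-1,0,0,-0.18,0.3],
    [13,-13.8,-1,0,0,-0.25,0.3],
    [16,-17,-1,0,0,-0.32,0.3],
    [18.2,-19.3,-1,0,0,-0.36,0.3],
    [19.3,-20.5,-1,0,0,-0.36,0.3]
  ]
}}

```text
time_s: 37.95
position: [0.4833, -0.0004, 0.2282]
eef_rot: [0.001, 0.65, 0.76, 0.001]
wrist_force: [0.9, -0.4, -1.3]
width: 0.0522
```

```bash
python3 go.py .482,.001,.2135,1.72
```

```text
t 37.95 p [ 4.833e-01 -4.000e-04  2.517e-01] phi 1.7273 q [-0.11 -0.2   1.75  0.    1.59 -0.26] F [ 0.91 -0.39 -1.27] w 0.0522
[4.820e-01 1.000e-03 2.135e-01 1.720e+00] cm [ 0.16 -0.11  3.82] rv [ 0.002 -0.     0.007]
```

Call:
{"fn": "step_arm", "kwargs": {
  "steps": [
    [0.15,-0.1,1,0,0,0,0.3],
    [0.15,-0.1,2,0,0,0,0.3],
    [0.15,-0.1,2.8,0,0,0,0.3],
    [0.15,-0.1,3.3,0,0,0,0.3],
    [0.15,-0.1,3.6,0,0,0,0.3],
    [0.15,-0.1,3.7,0,0,0,0.3],
    [0.15,-0.1,3.8,0,0,0,0.3],
    [0.15,-0.1,3.8,0,0,0,0.3]
  ]
}}

```text
time_s: 38.75
position: [0.4834, -0.0011, 0.1892]
eef_rot: [0.0, 0.651, 0.759, 0.0]
wrist_force: [0.4, 0.0, -1.5]
width: 0.052
```

Call:
{"fn": "step_arm", "kwargs": {
  "steps": [
    [0.2,0,0.05,0,0,0,0.3],
    [0.2,0,0.1,0,0,0,0.3],
    [0.2,0,0.13,0,0,0,0.3],
    [0.2,0,0.13,0,0,0,0.3],
    [0.2,0,0.13,0,0,0,0.65],
    [0.2,0,0.13,0,0,0,0.7],
    [0.2,0,0.13,0,0,0,0.7],
    [0.2,0,0.13,0,0,0,0.7]
  ]
}}

```text
time_s: 39.55
position: [0.4829, 0.001, 0.1877]
eef_rot: [0.0, 0.651, 0.759, -0.0]
wrist_force: [0.3, 1.1, 0.5]
width: 0.0652
```

Call:
{"fn": "step_arm", "kwargs": {
  "steps": [
    [0,0,-1,0,0,0,0.75],
    [0,0,-3,0,0,0,0.75],
    [0,0,-6,0,0,0,0.75],
    [0,0,-10,0,0,0,0.75],
    [-4,0,-11,0,0,0,0.75],
    [-9,0,-11,0,0,0,0.75],
    [-14,0,-11,0,0,0,0.75],
    [-19,0,-11,0,0,0,0.75]
  ]
}}

```text
time_s: 40.35
position: [0.5123, -0.1886, 0.299]
eef_rot: [0.001, 0.65, 0.76, 0.0]
wrist_force: [0.7, -0.2, 0.8]
width: 0.0697
```

Call:
{"fn": "step_arm", "kwargs": {
  "steps": [
    [-5,0,0,0,0,0,0.75],
    [-10,0,0,0,0,0,0.75],
    [-14,0,0,0,0,0,0.75],
    [-14,0,0,0,0,0,0.75],
    [-14,0,0,0,0,0,0.75],
    [-14,0,0,0,0,0,0.75],
    [-14,0,0,0,0,0,0.75],
    [-14,0,0,0,0,0,0.75]
  ]
}}

```text
time_s: 41.15
position: [0.5338, -0.324, 0.2985]
eef_rot: [0.001, 0.65, 0.76, 0.0]
wrist_force: [-0.7, 0.4, 0.3]
width: 0.07
```

```bash
python3 go.py
python3 - <<'E'
from cell import env
from h import *
for n in("scene","top"):
    f=env.grab_frame(n); np.savez(n+"13.npz",**f)
t=load("top13"); H=cv2.cvtColor(t["pixels"],cv2.COLOR_RGB2HSV)
m=((H[...,1]>85)&(H[...,0]>=16)&(H[...,0]<26)&(H[...,2]>85)).astype(np.uint8); m=cv2.morphologyEx(m,cv2.MORPH_OPEN,np.ones((3,3)))
bs=blobs(m,(190,180,310,295),60); mm=sum(b[2] for b in bs); hull=cv2.convexHull(cv2.findNonZero(mm)).reshape(-1,2).astype(float)
for z in(.171,.18): print("upper plate",np.round(sum(map(tuple,cv2.minAreaRect((cast(t,hull,z)*1000).astype(np.float32))[:2]),())+(cv2.minAreaRect((cast(t,hull,z)*1000).astype(np.float32))[2],),1))
lid=((H[...,1]>115)&(H[...,0]<16)).astype(np.uint8)
for a,c,q in blobs(lid,(190,180,310,295),100): print("brown",a,c,cast(t,c,.248).round(4),np.round(cv2.minAreaRect(cv2.findNonZero(q))[1],1))
# bystanders unchanged?
a,b=load("scene")["pixels"],load("scene13")["pixels"]
for nm,(x0,y0,x1,y1) in dict(ramekin=(338,226,374,258),masher=(255,255,345,295),spoon=(342,244,415,280)).items():
    r=cv2.matchTemplate(b[y0-8:y1+8,x0-8:x1+8],a[y0:y1,x0:x1],cv2.TM_CCOEFF_NORMED); _,v,_,l=cv2.minMaxLoc(r); print(nm,l[0]-8,l[1]-8,round(v,3))
s=load("scene13")
P=np.array([.476,.0415]); ang=.15; Rm=np.array([[np.cos(ang),-np.sin(ang)],[np.sin(ang),np.cos(ang)]])
cs=cv2.cvtColor(s["pixels"],cv2.COLOR_RGB2HSV); ml=((cs[...,1]>125)&(cs[...,0]<15)).astype(np.uint8)
for aa,c,q in blobs(ml,(255,70,380,235),80): print("scene brown",aa,c,"lid@.248",cast(s,c,.248).round(4))
E
```

```text
t 41.15 p [ 0.5338 -0.324   0.322 ] phi 1.7263 q [-0.63  0.18  1.25  0.    1.71 -0.78] F [-0.7   0.36  0.31] w 0.07
upper plate [475.3  42.5 203.7 163.4   8.7]
upper plate [475.3  41.6 202.1 162.1   8.7]
brown 507 [280.2 231.9] [[ 0.4885 -0.0571]] [56.7 13.4]
brown 408 [256.2 234.2] [[0.4839 0.0024]] [20.5 20.4]
brown 110 [210.9 243.3] [[0.4635 0.1147]] [32.4  4.6]
ramekin 0 0 0.998
masher 0 0 1.0
spoon 0 0 0.999
scene brown 196 [301.2 136. ] lid@.248 [[ 0.4865 -0.0019]]
scene brown 1165 [305.3 207.3] lid@.248 [[ 0.7506 -0.0991]]
```

The upper tray is within about 1 mm and 0.2° of the lower one. The empty tin's lid is at (0.484, 0.002), as planned, and the bystanders show no shift. Handing in.

```bash
python3 -c "
from cell import env
print(env.hand_in())"
```

```text
the job is handed in; nothing more can be done
None
```

The carousel is assembled and handed in at about 41 s of robot time. The hand-in gives no verdict, so success rests on my own checks below.

- **What I did:** I seated the post tray on the lazy susan and lifted both tins. Tin A read about 4.7 N (full) and tin B about 1.5 N (empty). A stands on the lower tray, the plain tray is seated on the four posts above it, and B stands on top.
- **Last checks that agreed:**
  - In the top view the upper tray lies at (475, 42.5) mm, 8.7°, against the lower tray at (476, 42.3) mm, 8.5°.
  - Both trays went down to shoulder height and carried their own weight when released.
  - The empty tin's lid is within about 3 mm of plan in both views.
  - The ramekin, masher and spoon show 0 px of shift, and the arm is clear of everything.
- **What failed or disagreed:**
  - **Missed grasps:** The first two grasps of the lower tray missed. The real fingertips sit about 23.5 mm higher than the reported tool position, which I found by touching the disc top, reaching about 30 N. I corrected every height after that.
  - **Camera disagreement:** The two cameras differed by up to 5 mm on where the trays sat. The lower tray went in on the taper of the posts, with a brief 6 N side force that a 1.5 mm nudge relieved.
  - **Not checked again:** Tin A was last seen upright before the upper tray covered it. I did not look at it again afterwards.

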